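# Load the marking bar and hold the enable key

### The job

Set the short U-shaped bracket astride the middle of the narrow raised bar of the marking station and let go of it, then take the round-headed key from the wooden rack, push it fully home through the sticky pins of the key switch on top of the control box, and only then turn it a full quarter turn clockwise (seen from above). The switch springs back, so finish while still gripping the key and holding it turned; leave everything else on the bench where it is.

Things in the scene. Friction and masses are not known exactly. Their poses are not given: they have to be found in the camera images.
- bracket_mid (a point): Centre (half-way up) of the loose short bracket: an aluminium U channel standing legs-down like a small bridge. 44 mm long (x axis), 30 mm wide (y), 34 mm high (z up); walls and top web 4 mm thick, gap between the legs 22 mm, underside of the web 13 mm above this point. 60 to 130 g. The same either way round.
- bracket: The same short bracket; this origin is at the centre of its underside, 17 mm below its centre.
- bar_top (a point): Middle of the top edge of the marking station's fixed narrow dark steel bar, 90 mm above the bench. The bar is 100 mm long (x axis), 16 mm wide (y), upright on a 12 mm base plate. With the bracket seated, its centre is 13 mm below this point. The marking head (140 mm high) stands on the bar's +y side, lens 87 mm and housing 100 mm from the bar's middle plane.
- key_bow (a point): Centre of the black round flat head (38 mm across along x, 10 mm thick along y) of the loose key, standing upright (z up), blade down, in one of the two slots of the wooden rack. Grip the head across its thickness. The underside of the collar below the head is 29 mm below this point and rests on the rack (45 mm high, 130 mm along x, 45 mm along y). 40 to 70 g.
- key: The same key; this origin is at the centre of the collar's underside, 29 mm below the centre of the head. Collar 25 (x) x 11 (y) mm, 12 mm high; below it the blade, 16 mm wide (x), 5.5 mm thick (y), 28 mm long, with a round end. It works either way round (half a turn about z is the same).
- keyhole (a point): Centre of the keyhole's mouth on top of the fixed grey control box (70 mm high), on the turning axis. At rest the slot runs along this frame's x: 19 mm long, 7.5 mm wide, 1.5 mm chamfer, deeper than the blade. A bezel ring (inside 29.6 mm, outside 48 mm across) stands 3 mm above the mouth; the collar fits in it. Fully home, the collar rests on the mouth, the head's centre 29 mm above this point.
- box: The fixed control box, 110 x 100 mm, 70 mm high; origin under its centre, straight below the keyhole, axes as the keyhole's. Inside, two sticky sprung pins reach into the slot from its ends, 10 to 20 mm down; the blade must push them aside: about 5 to 15 N downward, and a small wiggle helps.
- plug (a joint): Turn of the key switch's cylinder in rad: 0 at rest (slot along the keyhole's x axis), growing clockwise seen from above, stop at 1.57. The blade has about 0.13 rad of play in the slot, so the cylinder lags the key. A return spring of up to 0.1 N m turns it back when let go.
- small_key: Bystander: the smaller key with a rectangular head (22 mm wide, 30 mm above the rack), standing in the rack's other slot, 70 mm from the round-headed key along the rack. Origin at its collar's underside. Leave it.
- long_channel: Bystander: longer, wider loose U channel, 120 x 42 x 30 mm high, origin under its centre. Leave it.
- tape: Bystander: loose cardboard ring 72 mm across, 20 mm high, origin under its centre. Leave it.
- screwdriver: Bystander: loose screwdriver lying on the bench. Leave it.
- mallet: Bystander: loose hammer lying on the bench. Leave it.
- jar: Bystander: loose clear jar, 60 mm across, 75 mm high, origin under its centre. Leave it.
- gusset: Bystander: loose flat steel plate with two square holes, 100 x 70 x 5 mm, origin under its centre. Leave it.
Not all that is in view belongs to the job. Of the things that look like the bracket, the middle-sized one is meant. Leave any yellow look-alike of the key alone.

How it is judged (in metres and radians):
On the way, in this order (a step that is already met when the one before it is completed fails the run):
1. the bracket sits astride the bar, web on its top edge, and has been let go (z of bracket_mid in the frame of bar_top between -0.016 and -0.01 m and x of bracket_mid in the frame of bar_top between -0.025 and 0.025 m and y of bracket_mid in the frame of bar_top between -0.006 and 0.006 m and angle between the x axis of bracket_mid and the x axis of bar_top, either way round below 0.2 rad and angle between bracket_mid's own z axis and vertical below 0.1 rad and contact force between the fingers and bracket below 0.1 N), for 0.2 s.
2. the key is fully home in the switch, not yet turned (z of key_bow in the frame of keyhole between 0.025 and 0.032 m and horizontal distance between key_bow and keyhole below 0.005 m and angle between key_bow's own z axis and vertical below 0.15 rad and value of joint plug below 0.5 rad), for 0.1 s.
3. the key is turned a quarter (z of key_bow in the frame of keyhole between 0.025 and 0.032 m and horizontal distance between key_bow and keyhole below 0.005 m and angle between key_bow's own z axis and vertical below 0.15 rad and value of joint plug above 1.25 rad and contact force between the fingers and key above 2 N), for 0.2 s.
At the end, for the whole second after the job is handed in: Bracket untouched astride the bar: within 25 mm of its middle along it, 6 mm across, 3 mm in height, 0.2 rad in yaw, 0.1 rad tilt. Key home (collar within 3 mm of the mouth, head within 5 mm of the axis), switch beyond 1.25 rad, fingers gripping the key over 2 N (all of step 1 and all of step 3); the arm keeps its last pose, push and grip.
It fails at once if the switch is turned while the key is not fully home (value of joint plug above 0.5 rad and z of key_bow in the frame of keyhole above 0.036 m).
It fails at once if a bystander is moved by more than 30 mm (distance of any of small_key, long_channel, tape, screwdriver, jar, gusset, mallet from where it was at the start of the episode above 0.03 m).
It also fails if it takes over 70 s, if anything falls off the work surface, if the arm or the gripper's body presses on something with over 40 N, if the wrist force passes 120 N, or if a joint passes its speed limit or range.

### The arm

A 7-joint arm with a two-finger parallel gripper is mounted at the origin on the work surface. World frame = base frame: x ahead of the robot, y to its left, z up, the work surface at z = 0. Lengths are in m, angles in degrees, forces in N, time in s.
With the tool pointing down it reaches from about 0.375 to 0.925 m from the base axis. Payload 3.1 kg.
Tool frame: the origin (TCP) lies at the very end of the fingers, on their centre line; the grasp point (between the pads) lies 19 mm behind it; z points along the fingers, y is the direction in which the jaws open and shut (so a half turn about z gives the same grasp; the last joint's range is limited). The gripper opens to 85 mm and grips with 20 to 120 N. Pads are 22 mm wide; open, the fingers measure 114 mm over their backs; the gripper's body (76 mm by 85 mm) begins 54 mm behind the grasp point. The pads swing forward as they close: fully open they stand 13 mm farther back than shut.
Start: joints at [60.688, 21.939, 2.515, 91.553, -1.026, 66.532, -2.859], TCP at [0.261, -0.595, 0.231] pointing down, gripper open.
Joint ranges: [-149.38, 149.38], [-23.57, 123.04], [-84.95, 90], [0, 143.3], [-89.99, 269.99], [3.08, 112.72], [-163.45, 163.45]. Speed limits (degrees/s): [159.86, 159.86, 180, 180, 180, 180, 180].

### API

Orientations are given as a 3x3 rotation matrix whose columns are the frame's x, y, z axes.
In Python, from station import get_state, imaging, workorder gives the robot as it stands.
- The arm moves only by the tool arm_command, never from a script. Its argument "moves" is a list of rows, each an object with "dp": the shift along the tool's x, y, z in m, a list of three; "rot": the turn, a rotation vector about the tool's x, y, z in rad, a list of three. A call has exactly 8 rows; each row is the pose to reach, as a shift and turn from the pose commanded when the call began, along the tool's axes at that moment; what a row does not reach only later rows make up. A row lasts 1/10 s, in which the tool goes at most 50 mm and 8.59 degrees, less where a joint would pass 70% of its speed; a pose out of reach is approached as far as the arm can. A call with a gripper value outside its range is refused whole. "gripper" is the finger opening in m, from 0 to 0.0854, set as the call begins (left out, the last holds). The fingers move at their own pace and stop on an object; "grip_force" is the grip in N (left out, the last holds). Time passes only in rows, so rows that repeat a pose let the fingers close, or fill a call up. It gives the time, the measured TCP pose, the force and the opening at its end, in the units of the state.
- get_state(): the state, without advancing time (a new reading comes with each control period).
- imaging.grab_frame(name): name is "scene" or "top" or "wrist"; returns (picture, depth): 384x512x3 uint8, red, green, blue; 384x512 float32, m along the optical axis (not along the pixel's ray), 0 where there is no reading.
- imaging.camera_model(name): a dict with "fx", "fy", "cx", "cy" (pixels), "rvec" (rotation vector, rad) and "tvec" (3), from world to camera coordinates, as OpenCV has them. Camera axes: x right, y down, z forward; pixel columns grow to the right and rows downward; lengths in m; the calibration is good to about 2 mm. The wrist camera is an equidistant fisheye: a pixel r from the principal point sees the ray r / f radians off the axis. A picture is of the moment at which its call begins: read the wrist's pose just before it. camera_model takes no time and is no camera call; for the wrist camera it gives the pose at the moment of the call.
- workorder.finish_job(): hands the job in, once; it reports no verdict.
The state is a dict: "time_s": time; "joint_positions": joint angles; "joint_vel": joint speeds; "effort": joint torques, N m; "ee_pos": TCP position; "eef_rot": TCP orientation; "ft_force": force on the tool from outside, world axes, zero at the start; "moment": the same for the moment, N m; "grip_width": finger opening in m.
Only numpy, scipy, OpenCV 4.12 (cv2) and the standard library are available. Lean on these libraries where they do the work, as an engineer would, in place of code of your own. Each camera call takes 0.05 s, during which the arm holds its last target.

## Working session

There is one attempt and no reset: what is moved stays moved. The work goes in short steps, Python scripts to look and compute and a tool call to move; the robot and the scene stay as the last step left them, time stands still between calls to the robot, and variables do not carry over. Pictures are saved under pics/ and viewed, and the job is handed in when it is done.

Besides the shell and the picture viewer there is one more tool, called after "Emit:" by a JSON object that holds its "api" and its "payload", one argument or row to a line. arm_command: Moves the arm, as the interface text tells. Its arguments: {"type":"object","properties":{"moves":{"type":"array"},"gripper":{"type":"number"},"grip_force":{"type":"number"}},"required":["moves"]}

```bash
ls; mkdir -p pics; cat > h.py <<'E'
import numpy as np,cv2
from station import get_state, imaging, workorder
def cam(n):
    m=imaging.camera_model(n);K=np.array([[m['fx'],0,m['cx']],[0,m['fy'],m['cy']],[0,0,1]]);R=cv2.Rodrigues(np.array(m['rvec'],float))[0];t=np.array(m['tvec'],float).reshape(3)
    return m,K,R,t
def cast(c,px,z):
    m,K,R,t=c;px=np.atleast_2d(np.array(px,float));d=np.c_[px,np.ones(len(px))]@np.linalg.inv(K).T
    o=-R.T@t;d=d@R;return o+d*((z-o[2])/d[:,2])[:,None]
def proj(c,P):
    m,K,R,t=c;q=np.atleast_2d(P)@R.T+t;q=q@K.T;return q[:,:2]/q[:,2:]
def cloud(c,D):
    m,K,R,t=c;v,u=np.indices(D.shape);P=np.stack([(u-m['cx'])/m['fx']*D,(v-m['cy'])/m['fy']*D,D],-1);return (P-t)@R
def save(n,I):cv2.imwrite('pics/'+n,cv2.cvtColor(I,cv2.COLOR_RGB2BGR))
E
python3 - <<'E'
from h import *
s=get_state()
print({k:np.round(v,3).tolist() for k,v in s.items()})
for n in['scene','top','wrist']:
    I,D=imaging.grab_frame(n);save(n+'0.png',I);np.save(n+'0.npy',D);print(n,imaging.camera_model(n))
E
```

```text
pics
{'time_s': 0.0, 'joint_positions': [60.688, 21.994, 2.51, 91.65, -1.028, 66.532, -2.86], 'joint_vel': [0.008, 0.013, -0.05, -0.082, -0.026, -0.049, -0.033], 'effort': [-0.0, -43.346, 1.025, -24.951, 0.011, 0.011, 0.0], 'ee_pos': [0.261, -0.594, 0.23], 'eef_rot': [[0.916, 0.402, -0.001], [0.402, -0.916, 0.002], [-0.0, -0.003, -1.0]], 'ft_force': [0.295, 0.311, 0.611], 'moment': [-0.003, 0.014, 0.017], 'grip_width': 0.086}
scene {'fx': 353.6791445925264, 'fy': 353.6791445925264, 'cx': 254.979485789368, 'cy': 198.07938736010718, 'rvec': array([ 2.05208151,  1.2705536 , -0.50507723]), 'tvec': array([-0.16402652, -0.27219037,  1.31723182])}
top {'fx': 420.3266625915746, 'fy': 420.3266625915746, 'cx': 259.3531332896426, 'cy': 188.7095578063685, 'rvec': array([ 2.12355431, -2.09344201,  0.21438125]), 'tvec': array([-0.03685787,  0.51638923,  1.20526675])}
wrist {'fx': 297.3186396354542, 'fy': 297.3186396354542, 'cx': 256.15190465679234, 'cy': 190.16220286736814, 'rvec': array([-2.41377419,  1.57670594,  0.23978916]), 'tvec': array([-0.64840757, -0.03824381,  0.37904052])}
```

View pics/scene0.png

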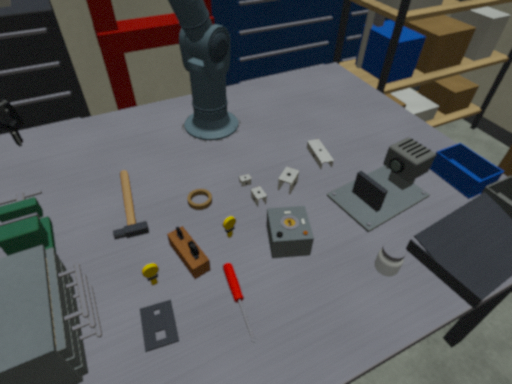

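View pics/top0.png

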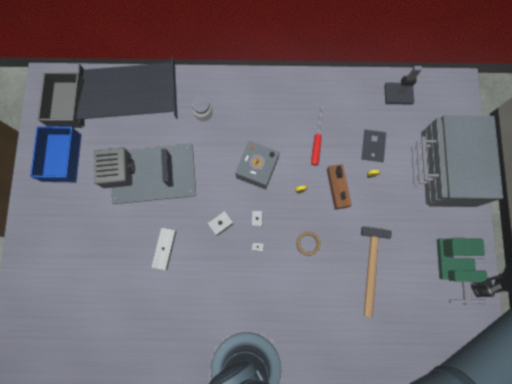

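View pics/wrist0.png

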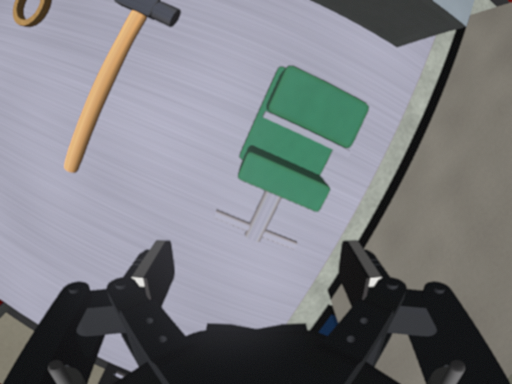

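```bash
python3 - <<'E'
from h import *
I=cv2.cvtColor(cv2.imread('pics/top0.png'),cv2.COLOR_BGR2RGB);D=np.load('top0.npy');c=cam('top')
a=cv2.resize(I[190:275,145:275],None,fx=4,fy=4,interpolation=cv2.INTER_CUBIC)
b=cv2.resize(I[135:215,225:385],None,fx=4,fy=4,interpolation=cv2.INTER_CUBIC)
save('cropA.png',a);save('cropB.png',b)
P=cloud(c,D);np.set_printoptions(suppress=True,precision=4)
for n,u,v in[('b1',220,223),('b2',257,217),('b3',258,247),('long',163,249),('bar',167,166),('keyhole',257,162),('rack',340,187)]:
    print(n,P[v,u],D[v,u])
# white pieces
hsv=cv2.cvtColor(I,cv2.COLOR_RGB2HSV);m=((hsv[...,1]<40)&(hsv[...,2]>175)).astype(np.uint8)
n,l,st,ce=cv2.connectedComponentsWithStats(m)
for i in range(1,n):
    if 20<st[i,4]<3000:
        r=cv2.minAreaRect(np.argwhere(l==i)[:,::-1].astype(np.float32));q=cast(c,cv2.boxPoints(r),0.034)
        print(np.round(r[0],1),st[i,4],np.linalg.norm(q[0]-q[1]),np.linalg.norm(q[1]-q[2]),q.mean(0),np.median(P[l==i][:,2]))
E
```

```text
b1 [0.4128 0.0856 0.0478] 1.2447345
b2 [ 0.4346 -0.0235  0.0309] 1.2649021
b3 [ 0.3456 -0.0278  0.0229] 1.2542892
long [0.335  0.2534 0.032 ] 1.245358
bar [0.5749 0.2442 0.0861] 1.2420805
keyhole [ 0.6129 -0.0204  0.0067] 1.3255701
rack [ 0.5264 -0.2719  0.0494] 1.2639737
[256.5 218. ] 121 0.02710030078147739 0.042314214470474266 [ 0.4312 -0.0221  0.034 ] 0.034290716989451735
[219.7 222.2] 244 0.060995182730500405 0.04034009107318966 [0.417  0.0878 0.034 ] 0.048398479335058434
[162.6 248.4] 540 0.12000668991333185 0.04106777943539445 [0.3372 0.254  0.034 ] 0.030209917254142443
[257.  246.5] 64 0.029638093669440684 0.020569883361279708 [ 0.3463 -0.0249  0.034 ] 0.02589880330204552
```

View pics/cropA.png

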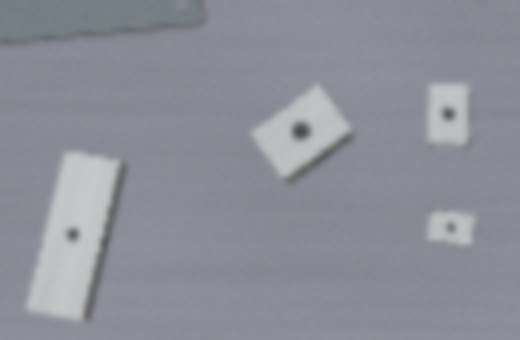

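View pics/cropB.png

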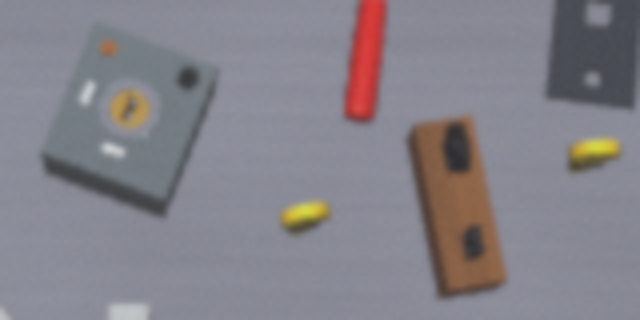

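```bash
python3 - <<'E'
from h import *
np.set_printoptions(suppress=True,precision=4)
I=cv2.cvtColor(cv2.imread('pics/top0.png'),cv2.COLOR_BGR2RGB);D=np.load('top0.npy');c=cam('top');P=cloud(c,D)
def rect(name,m,z):
    n,l,st,ce=cv2.connectedComponentsWithStats(m.astype(np.uint8))
    for i in range(1,n):
        if st[i,4]>25:
            pts=np.argwhere(l==i)[:,::-1].astype(np.float64)
            W=cast(c,pts,z)[:,:2].astype(np.float32);r=cv2.minAreaRect(W);b=cv2.boxPoints(r);e=b[1]-b[0];f=b[2]-b[1]
            L=e if np.linalg.norm(e)>np.linalg.norm(f) else f
            print(name,st[i,4],'px',pts.mean(0),'c',np.array(r[0]),'mean',W.mean(0),'size',np.array(r[1]),'long az',np.degrees(np.arctan2(L[1],L[0]))%180, 'z',np.median(P[l==i][:,2]))
def win(u0,u1,v0,v1):
    w=np.zeros(D.shape,bool);w[v0:v1,u0:u1]=1;return w
Z=P[...,2];hsv=cv2.cvtColor(I,cv2.COLOR_RGB2HSV)
rect('box',win(230,285,135,195)&(Z>0.055)&(Z<.085),.07)
rect('bar',win(140,200,140,205)&(hsv[...,2]<70),.09)
rect('barZ',win(140,200,140,205)&(Z>.07),.09)
rect('rack',win(320,360,155,215)&(hsv[...,1]>100)&(hsv[...,0]<20),.045)
rect('keys',win(325,355,160,205)&(hsv[...,2]<70),.08)
rect('brk',win(250,264,208,228)&(hsv[...,2]>175)&(hsv[...,1]<40),.034)
m,K,R,t=cam('wrist');print('wristcam',-R.T@t,R)
E
```

```text
box 1214 px [256.9885 162.4893] c [ 0.5944 -0.0214] mean [ 0.5939 -0.0213] size [0.1009 0.113 ] long az 159.35411 z 0.07025319178795039
bar 142 px [168.7746 170.1408] c [0.5666 0.2398] mean [0.5615 0.2373] size [0.1009 0.0175] long az 3.3448684 z 0.061571178138193565
barZ 225 px [164.8622 165.0533] c [0.5773 0.2495] mean [0.5768 0.2497] size [0.1036 0.0202] long az 6.5138044 z 0.08983800613387855
rack 459 px [338.7277 187.7843] c [ 0.5313 -0.2697] mean [ 0.5251 -0.2688] size [0.1265 0.044 ] long az 9.504351 z 0.044635834395248604
keys 47 px [338.6383 171.9787] c [ 0.5654 -0.2627] mean [ 0.5651 -0.2632] size [0.0308 0.0145] long az 12.26595 z 0.08438354024988
brk 121 px [256.438  217.6116] c [ 0.4312 -0.022 ] mean [ 0.4324 -0.0219] size [0.0423 0.0271] long az 0.8041419 z 0.034290716989451735
wristcam [ 0.3293 -0.5645  0.3721] [[ 0.4016 -0.9158 -0.0021]
 [-0.8751 -0.3844  0.2942]
 [-0.2702 -0.1163 -0.9557]]
```

```bash
cat >> h.py <<'E'
def plan(p,yaw):
    """from measured pose to TCP p with tool x azimuth yaw(deg), pointing down"""
    s=get_state();R=np.array(s['eef_rot']);q=np.array(s['ee_pos'])
    a=np.radians(yaw);x=np.array([np.cos(a),np.sin(a),0]);z=np.array([0,0,-1.]);T=np.stack([x,np.cross(z,x),z],1)
    dp=R.T@(np.array(p)-q);rv=cv2.Rodrigues(R.T@T)[0].ravel()
    print('t',s['time_s'],'pos',np.round(q,4),'yaw',round(np.degrees(np.arctan2(R[1,0],R[0,0])),2),'tilt',np.round(R[:2,2],4),'J',np.round(s['joint_positions'],1),'F',np.round(s['ft_force'],2),'w',round(s['grip_width'],4))
    print('dp',np.round(dp,4),'rot',np.round(rv,4),'len',round(np.linalg.norm(dp),3))
E
python3 -c "
from h import *
plan([.432,-.022,.15],0.8)"
```

```text
t 0.15 pos [ 0.261  -0.5945  0.2302] yaw 23.71 tilt [-0.0009  0.0018] J [60.7 22.   2.5 91.6 -1.  66.5 -2.9] F [-0.74 -0.48  0.43] w 0.0855
dp [ 0.3868 -0.4552  0.0811] rot [-0.002   0.0005  0.3999] len 0.603
```

Emit:
{"api": "arm_command", "payload": {
  "moves": [
    {"dp": [0.032,-0.038,0.004],"rot": [0,0,0.04]},
    {"dp": [0.064,-0.076,0.01],"rot": [0,0,0.1]},
    {"dp": [0.096,-0.114,0.016],"rot": [0,0,0.15]},
    {"dp": [0.128,-0.15,0.022],"rot": [0,0,0.2]},
    {"dp": [0.16,-0.188,0.03],"rot": [0,0,0.25]},
    {"dp": [0.192,-0.226,0.038],"rot": [0,0,0.3]},
    {"dp": [0.224,-0.264,0.046],"rot": [0,0,0.35]},
    {"dp": [0.256,-0.3,0.052],"rot": [0,0,0.4]}
  ]
}}

```text
time_s: 0.95
ee_pos: [0.3747, -0.2154, 0.1787]
eef_rot: [[1.0, 0.011, -0.0], [0.011, -1.0, 0.0], [-0.0, -0.0, -1.0]]
ft_force: [1.0, 0.2, -0.8]
grip_width: 0.0851
```

```bash
python3 -c "
from h import *
plan([.432,-.022,.15],0.8)"
```

```text
t 0.95 pos [ 0.3747 -0.2154  0.1787] yaw 0.65 tilt [-0.0005  0.    ] J [ 35.4   2.2 -11.1 122.7   0.5  55.2 -65.4] F [ 1.    0.16 -0.82] w 0.0851
dp [ 0.0595 -0.1927  0.0287] rot [-0.      0.0005 -0.0026] len 0.204
```

Emit:
{"api": "arm_command", "payload": {
  "moves": [
    {"dp": [0.014,-0.045,0.006],"rot": [0,0,0]},
    {"dp": [0.028,-0.09,0.013],"rot": [0,0,0]},
    {"dp": [0.042,-0.135,0.02],"rot": [0,0,0]},
    {"dp": [0.055,-0.175,0.026],"rot": [0,0,0]},
    {"dp": [0.06,-0.193,0.029],"rot": [0,0,0]},
    {"dp": [0.06,-0.193,0.029],"rot": [0,0,0]},
    {"dp": [0.06,-0.193,0.029],"rot": [0,0,0]},
    {"dp": [0.06,-0.193,0.029],"rot": [0,0,0]}
  ]
}}

```text
time_s: 1.75
ee_pos: [0.432, -0.0254, 0.1502]
eef_rot: [[1.0, 0.011, -0.0], [0.011, -1.0, -0.001], [-0.001, 0.001, -1.0]]
ft_force: [-0.7, -0.2, 0.5]
grip_width: 0.0853
```

```bash
cat >> h.py <<'E'
def wcam():
    m,K,R,t=cam('wrist');return m,K,R,t
def wcast(c,px,z):
    m,K,R,t=c;px=np.atleast_2d(np.array(px,float))-[m['cx'],m['cy']]
    r=np.linalg.norm(px,axis=1);th=r/m['fx'];d=np.c_[px/np.maximum(r,1e-9)[:,None]*np.sin(th)[:,None],np.cos(th)]@R
    o=-R.T@t;return o+d*((z-o[2])/d[:,2])[:,None]
def wproj(c,P):
    m,K,R,t=c;q=np.atleast_2d(P)@R.T+t;r=np.linalg.norm(q[:,:2],axis=1);th=np.arctan2(r,q[:,2])
    return q[:,:2]/r[:,None]*(th*m['fx'])[:,None]+[m['cx'],m['cy']]
def wgrab(n):
    c=wcam();I,D=imaging.grab_frame('wrist');save(n+'.png',I);np.savez(n+'.npz',I=I,D=D,R=c[2],t=c[3]);return c,I,D
def wload(n):
    f=np.load(n+'.npz');m,K,_,_=cam('wrist');return (m,K,f['R'],f['t']),f['I'],f['D']
E
python3 -c "
from h import *
plan([.432,-.022,.15],0.8)
wgrab('w1')"
```

```text
t 1.75 pos [ 0.432  -0.0254  0.1502] yaw 0.64 tilt [-0.0005 -0.0007] J [ 20.7   5.4 -23.6 123.5   2.8  51.6 -93.9] F [-0.7  -0.19  0.5 ] w 0.0853
dp [ 0.     -0.0034  0.0002] rot [ 0.0007  0.0005 -0.0028] len 0.003
```

View pics/w1.png

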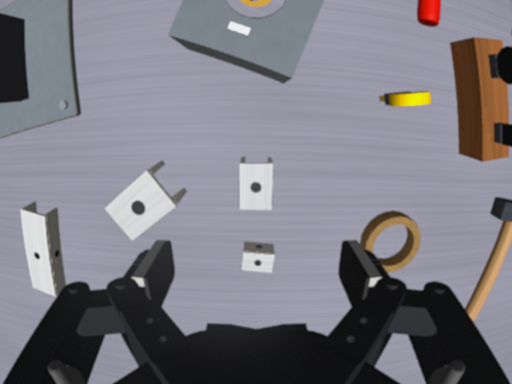

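```bash
python3 - <<'E'
from h import *
np.set_printoptions(suppress=True,precision=4)
c,I,D=wload('w1');hsv=cv2.cvtColor(I,cv2.COLOR_RGB2HSV)
m=np.zeros(D.shape,np.uint8);m[150:222,232:282]=1
m&=((hsv[...,2]>185)&(hsv[...,1]<30)).astype(np.uint8)
m=cv2.morphologyEx(m,cv2.MORPH_CLOSE,np.ones((9,9)))
n,l,st,ce=cv2.connectedComponentsWithStats(m);i=1+np.argmax(st[1:,4]);pts=np.argwhere(l==i)[:,::-1]
print(pts.min(0),pts.max(0),len(pts))
W=wcast(c,pts,.034)[:,:2].astype(np.float32);r=cv2.minAreaRect(W);b=cv2.boxPoints(r);print(r,W.mean(0));print(b)
s=I[160:215,230:285].astype(np.uint8);save('crop_b.png',cv2.resize(s,None,fx=8,fy=8,interpolation=cv2.INTER_NEAREST))
# depth of bracket top along axis
print(D[187,256],D[190,262])
# projection of TCP & grasp point
st=get_state();print(wproj(c,[st['ee_pos']]))
E
```

```text
[239 164] [272 209] 1513
((0.4299943149089813, -0.024816039949655533), (0.04261121526360512, 0.02981095016002655), 0.5896942615509033) [ 0.4306 -0.0248]
[[ 0.4085 -0.0101]
 [ 0.4088 -0.0399]
 [ 0.4515 -0.0395]
 [ 0.4511 -0.0097]]
0.26795352 0.2707225
[[256.7494 245.0096]]
```

View pics/crop_b.png

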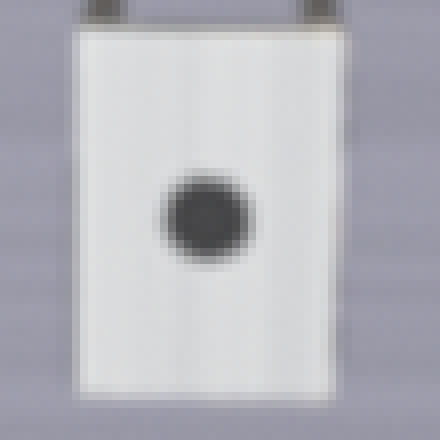

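Emit:
{"api": "arm_command", "payload": {
  "moves": [
    {"dp": [-0.001,0,0.035],"rot": [0,0,0]},
    {"dp": [-0.002,0,0.07],"rot": [0,0,0]},
    {"dp": [-0.002,0,0.105],"rot": [0,0,0]},
    {"dp": [-0.002,0,0.13],"rot": [0,0,0]},
    {"dp": [-0.002,0,0.14],"rot": [0,0,0]},
    {"dp": [-0.002,0,0.14],"rot": [0,0,0]},
    {"dp": [-0.002,0,0.14],"rot": [0,0,0]},
    {"dp": [-0.002,0,0.14],"rot": [0,0,0]}
  ]
}}

```text
time_s: 2.6
ee_pos: [0.4321, -0.0241, 0.0117]
eef_rot: [[1.0, 0.013, 0.003], [0.013, -1.0, -0.0], [0.003, 0.0, -1.0]]
ft_force: [-0.1, 0.2, -0.1]
grip_width: 0.0854
```

Emit:
{"api": "arm_command", "payload": {
  "moves": [
    {"dp": [0,0,0],"rot": [0,0,0]},
    {"dp": [0,0,0],"rot": [0,0,0]},
    {"dp": [0,0,0],"rot": [0,0,0]},
    {"dp": [0,0,0],"rot": [0,0,0]},
    {"dp": [0,0,0],"rot": [0,0,0]},
    {"dp": [0,0,0],"rot": [0,0,0]},
    {"dp": [0,0,0],"rot": [0,0,0]},
    {"dp": [0,0,0],"rot": [0,0,0]}
  ],
  "gripper": 0.02,
  "grip_force": 30
}}

```text
time_s: 3.4
ee_pos: [0.4308, -0.0238, 0.0107]
eef_rot: [[1.0, 0.014, 0.0], [0.014, -1.0, -0.0], [0.0, 0.0, -1.0]]
ft_force: [-0.4, 0.5, 5.6]
grip_width: 0.0297
```

```bash
python3 -c "
from h import *
plan([.577,.2495,.20],6.5)"
```

```text
t 3.4 pos [ 0.4308 -0.0238  0.0107] yaw 0.79 tilt [ 0.0004 -0.0003] J [  16.7   20.6  -20.6  128.    13.1   33.2 -103. ] F [-0.43  0.52  5.65] w 0.0297
dp [ 0.15   -0.2712 -0.1893] rot [ 0.0003 -0.0004 -0.0996] len 0.363
```

Emit:
{"api": "arm_command", "payload": {
  "moves": [
    {"dp": [0,0,-0.045],"rot": [0,0,0]},
    {"dp": [0,0,-0.09],"rot": [0,0,0]},
    {"dp": [0,-0.02,-0.13],"rot": [0,0,-0.02]},
    {"dp": [0.015,-0.06,-0.16],"rot": [0,0,-0.04]},
    {"dp": [0.03,-0.1,-0.18],"rot": [0,0,-0.06]},
    {"dp": [0.045,-0.145,-0.19],"rot": [0,0,-0.08]},
    {"dp": [0.06,-0.19,-0.19],"rot": [0,0,-0.1]},
    {"dp": [0.073,-0.23,-0.19],"rot": [0,0,-0.1]}
  ]
}}

```text
time_s: 4.2
ee_pos: [0.5005, 0.2096, 0.2004]
eef_rot: [[0.993, 0.114, 0.001], [0.114, -0.993, 0.001], [0.001, -0.001, -1.0]]
ft_force: [-0.2, -0.2, -1.1]
grip_width: 0.0294
```

Emit:
{"api": "arm_command", "payload": {
  "moves": [
    {"dp": [0,-0.042,0],"rot": [0,0,0]},
    {"dp": [0,-0.042,0],"rot": [0,0,0]},
    {"dp": [0,-0.042,0],"rot": [0,0,0]},
    {"dp": [0,-0.042,0],"rot": [0,0,0]},
    {"dp": [0,-0.042,0],"rot": [0,0,0]},
    {"dp": [0,-0.042,0],"rot": [0,0,0]},
    {"dp": [0,-0.042,0],"rot": [0,0,0]},
    {"dp": [0,-0.042,0],"rot": [0,0,0]}
  ]
}}

```text
time_s: 5.0
ee_pos: [0.4957, 0.2483, 0.2004]
eef_rot: [[0.994, 0.112, 0.0], [0.112, -0.994, -0.0], [0.0, 0.0, -1.0]]
ft_force: [-0.3, -0.1, -1.8]
grip_width: 0.0296
```

```bash
python3 -c "
from h import *
wgrab('w2');plan([.577,.2495,.20],6.5)"
```

```text
t 5.05 pos [0.4957 0.2486 0.2004] yaw 6.48 tilt [ 0.0003 -0.    ] J [  -0.4   17.   -35.4  105.2   11.1   61.3 -123.4] F [-0.42  0.74 -0.82] w 0.0294
dp [0.0809 0.0083 0.0004] rot [ 0.0001 -0.0003 -0.0003] len 0.081
```

View pics/w2.png

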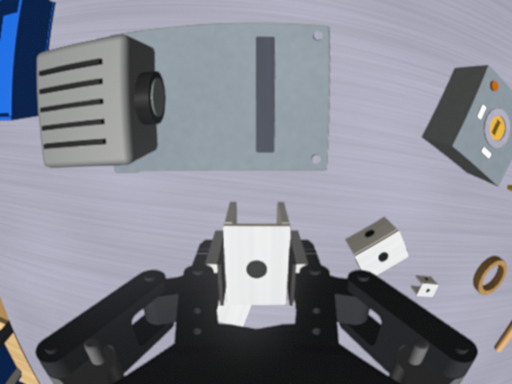

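```bash
python3 - <<'E'
from h import *
np.set_printoptions(suppress=True,precision=4)
c,I,D=wload('w2');hsv=cv2.cvtColor(I,cv2.COLOR_RGB2HSV)
def meas(name,m,z):
    n,l,st,ce=cv2.connectedComponentsWithStats(m.astype(np.uint8));i=1+np.argmax(st[1:,4]);pts=np.argwhere(l==i)[:,::-1]
    W=wcast(c,pts,z)[:,:2].astype(np.float32);r=cv2.minAreaRect(W);b=cv2.boxPoints(r);e=b[1]-b[0];f=b[2]-b[1];L=e if np.linalg.norm(e)>np.linalg.norm(f) else f
    # PCA
    ev,V=np.linalg.eigh(np.cov(W.T));v=V[:,1]
    print(name,pts.min(0),pts.max(0),'c',np.array(r[0]),'mean',W.mean(0),'size',r[1],'az',np.degrees(np.arctan2(L[1],L[0]))%180,np.degrees(np.arctan2(v[1],v[0]))%180)
w=np.zeros(D.shape,bool);w[30:160,245:290]=1
g=I.astype(int).sum(2)/3
print(g[95,245:290].astype(int))
meas('bar',w&(g<105),.09)
w=np.zeros(D.shape,bool);w[215:310,215:298]=1
mm=cv2.morphologyEx((w&(hsv[...,2]>200)&(hsv[...,1]<30)).astype(np.uint8),cv2.MORPH_CLOSE,np.ones((25,25)))
meas('brk',mm,.2004+.0063+.017)
print('tcp x..')
E
```

```text
[160 160 160 160 159 158 159 158 159 155 137 105  90  90  90  88  90  90
  88  89  91  90  91  90  90  91  90  88  91 116 150 163 161 161 160 160
 160 159 160 159 159 160 160 160 161]
bar [257  37] [273 151] c [0.5771 0.2503] mean [0.577  0.2502] size (0.09813488274812698, 0.013738512061536312) az 6.6883297 6.55948585113299
brk [215 226] [297 309] c [0.4937 0.2484] mean [0.4961 0.249 ] size (0.04721595719456673, 0.038685739040374756) az 6.251101 0.24130522039700963
tcp x..
```

```bash
python3 - <<'E'
from h import *
np.set_printoptions(suppress=True,precision=4)
c,I,D=wload('w2');g=I.astype(int).sum(2)/3
w=np.zeros(D.shape,bool);w[250:290,240:275]=1
p=np.argwhere(w&(g<140))[:,::-1];print(p.mean(0),wcast(c,[p.mean(0)],.2237), wcast(c,[[222.5,245],[290.5,245]],.2237).mean(0), D[280,240])
plan([.577,.2503,.125],6.6)
E
```

```text
[256.2655 268.8436] [[0.4953 0.2485 0.2237]] [0.5078 0.2498 0.2237] 0.13761176
t 5.05 pos [0.4957 0.2486 0.2004] yaw 6.48 tilt [ 0.0003 -0.    ] J [  -0.4   17.   -35.4  105.2   11.1   61.3 -123.4] F [-0.42  0.74 -0.82] w 0.0294
dp [0.081  0.0075 0.0754] rot [ 0.0001 -0.0003 -0.0021] len 0.111
```

Emit:
{"api": "arm_command", "payload": {
  "moves": [
    {"dp": [0.04,0.004,0.02],"rot": [0,0,0]},
    {"dp": [0.07,0.006,0.04],"rot": [0,0,0]},
    {"dp": [0.081,0.0075,0.06],"rot": [0,0,-0.002]},
    {"dp": [0.081,0.0075,0.075],"rot": [0,0,-0.002]},
    {"dp": [0.081,0.0075,0.075],"rot": [0,0,-0.002]},
    {"dp": [0.081,0.0075,0.075],"rot": [0,0,-0.002]},
    {"dp": [0.081,0.0075,0.075],"rot": [0,0,-0.002]},
    {"dp": [0.081,0.0075,0.075],"rot": [0,0,-0.002]}
  ]
}}

```text
time_s: 5.85
ee_pos: [0.577, 0.2516, 0.1269]
eef_rot: [[0.993, 0.117, 0.002], [0.117, -0.993, 0.001], [0.002, -0.001, -1.0]]
ft_force: [0.2, -1.1, -1.0]
grip_width: 0.0292
```

```bash
python3 - <<'E'
from h import *
c,I,D=wgrab('w3');plan([.577,.2503,.071],6.6)
S,_=imaging.grab_frame('scene');a=cv2.resize(S[120:230,320:450],None,fx=5,fy=5,interpolation=cv2.INTER_CUBIC);save('s3.png',a)
E
```

```text
t 5.9 pos [0.5771 0.2514 0.1268] yaw 6.67 tilt [0.0022 0.0007] J [  -2.7   29.5  -31.5   98.2   17.8   57.3 -123.9] F [-0.09 -0.73 -1.03] w 0.0298
dp [-0.0003  0.0011  0.0558] rot [-0.0005 -0.0023  0.0013] len 0.056
```

View pics/s3.png

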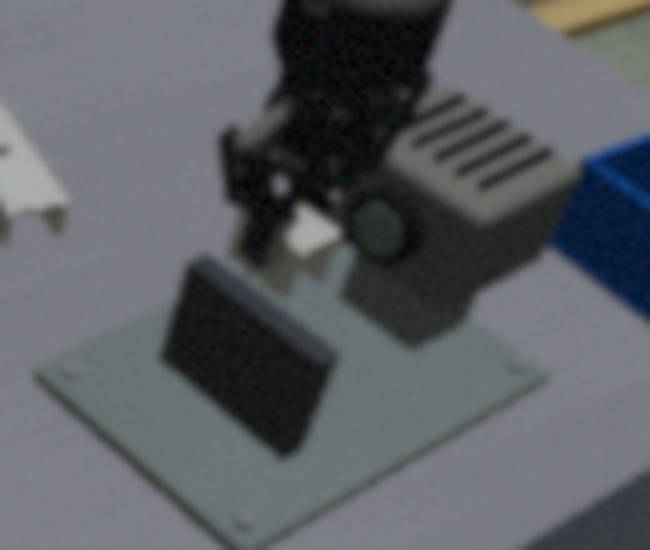

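View pics/w3.png

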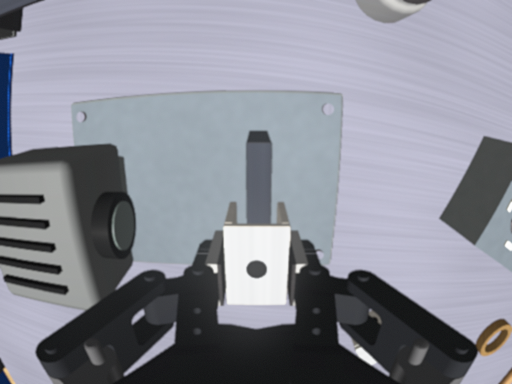

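```bash
python3 - <<'E'
from h import *
np.set_printoptions(suppress=True,precision=4)
c,I,D=wload('w3');g=I.astype(int).sum(2)/3
s=get_state();R=np.array(s['eef_rot']);q=np.array(s['ee_pos'])
for v in (150,170,190):
    u=np.where(g[v,235:285]<115)[0]+235
    W=wcast(c,[[u.min()-.5,v],[u.max()+.5,v]],.09);print(u.min(),u.max(),((W-q)@R)[:,:2], ((W-q)@R)[:,1].mean())
E
```

```text
247 271 [[ 0.045  -0.0065]
 [ 0.045   0.0087]] 0.0011134196624052071
247 270 [[ 0.0324 -0.0066]
 [ 0.0324  0.0082]] 0.0008295375072361307
247 270 [[ 0.0195 -0.0067]
 [ 0.0195  0.0084]] 0.0008557245291043653
```

Bar lies 0.9 mm to tool +y of the bracket centre; correct and descend.

Emit:
{"api": "arm_command", "payload": {
  "moves": [
    {"dp": [0,0.001,0.008],"rot": [0,0,0]},
    {"dp": [0,0.001,0.016],"rot": [0,0,0]},
    {"dp": [0,0.001,0.024],"rot": [0,0,0]},
    {"dp": [0,0.001,0.032],"rot": [0,0,0]},
    {"dp": [0,0.001,0.04],"rot": [0,0,0]},
    {"dp": [0,0.001,0.046],"rot": [0,0,0]},
    {"dp": [0,0.001,0.051],"rot": [0,0,0]},
    {"dp": [0,0.001,0.053],"rot": [0,0,0]}
  ]
}}

```text
time_s: 6.75
ee_pos: [0.5766, 0.2496, 0.0715]
eef_rot: [[0.993, 0.116, -0.001], [0.116, -0.993, -0.0], [-0.001, 0.0, -1.0]]
ft_force: [-0.7, 0.0, -0.8]
grip_width: 0.0296
```

Emit:
{"api": "arm_command", "payload": {
  "moves": [
    {"dp": [0,0,0.001],"rot": [0,0,0]},
    {"dp": [0,0,0.002],"rot": [0,0,0]},
    {"dp": [0,0,0.003],"rot": [0,0,0]},
    {"dp": [0,0,0.003],"rot": [0,0,0]},
    {"dp": [0,0,0.003],"rot": [0,0,0]},
    {"dp": [0,0,0.003],"rot": [0,0,0]},
    {"dp": [0,0,0.003],"rot": [0,0,0]},
    {"dp": [0,0,0.003],"rot": [0,0,0]}
  ]
}}

```text
time_s: 7.55
ee_pos: [0.5772, 0.2499, 0.0708]
eef_rot: [[0.993, 0.116, 0.001], [0.116, -0.993, -0.0], [0.001, 0.0, -1.0]]
ft_force: [-2.3, -1.9, 5.5]
grip_width: 0.0296
```

```bash
python3 - <<'E'
from h import *
plan([.577,.2503,.071],6.6)
E
```

```text
t 7.55 pos [0.5772 0.2499 0.0708] yaw 6.64 tilt [ 0.0007 -0.0004] J [  -3.9   33.4  -29.9   99.8   20.4   52.2 -125.7] F [-2.32 -1.9   5.52] w 0.0296
dp [-0.0001 -0.0004 -0.0002] rot [ 0.0005 -0.0006  0.0006] len 0.0
```

Emit:
{"api": "arm_command", "payload": {
  "moves": [
    {"dp": [0,0,-0.001],"rot": [0,0,0]},
    {"dp": [0,0,-0.001],"rot": [0,0,0]},
    {"dp": [0,0,-0.001],"rot": [0,0,0]},
    {"dp": [0,0,-0.001],"rot": [0,0,0]},
    {"dp": [0,0,-0.001],"rot": [0,0,0]},
    {"dp": [0,0,-0.001],"rot": [0,0,0]},
    {"dp": [0,0,-0.001],"rot": [0,0,0]},
    {"dp": [0,0,-0.001],"rot": [0,0,0]}
  ],
  "gripper": 0.06
}}

```text
time_s: 8.35
ee_pos: [0.5769, 0.2498, 0.0702]
eef_rot: [[0.993, 0.116, -0.0], [0.116, -0.993, 0.0], [-0.0, -0.0, -1.0]]
ft_force: [0.5, 0.7, -0.5]
grip_width: 0.06
```

Emit:
{"api": "arm_command", "payload": {
  "moves": [
    {"dp": [0,0,-0.02],"rot": [0,0,0]},
    {"dp": [0,0,-0.06],"rot": [0,0,0]},
    {"dp": [0,0,-0.1],"rot": [0,0,0]},
    {"dp": [0,0.0,-0.13],"rot": [0,0,0]},
    {"dp": [-0.03,0.0,-0.13],"rot": [0,0,0]},
    {"dp": [-0.06,0,-0.13],"rot": [0,0,0]},
    {"dp": [-0.08,0,-0.13],"rot": [0,0,0]},
    {"dp": [-0.08,0,-0.13],"rot": [0,0,0]}
  ]
}}

```text
time_s: 9.15
ee_pos: [0.4944, 0.2407, 0.2002]
eef_rot: [[0.993, 0.118, -0.001], [0.118, -0.993, -0.002], [-0.002, 0.002, -1.0]]
ft_force: [-0.7, -0.1, -0.9]
grip_width: 0.0597
```

```bash
python3 - <<'E'
from h import *
c,I,D=wgrab('w4');plan([.48,-.265,.2],9.5)
S,_=imaging.grab_frame('scene');a=cv2.resize(S[120:230,320:450],None,fx=5,fy=5,interpolation=cv2.INTER_CUBIC);save('s4.png',a)
E
```

```text
t 9.2 pos [0.4965 0.2406 0.2005] yaw 6.73 tilt [ 0.0006 -0.0008] J [   0.7   16.7  -35.6  105.5   11.1   61.2 -122.4] F [-0.71  0.18  0.22] w 0.0606
dp [-0.0756  0.5002  0.0009] rot [ 0.0009 -0.0005 -0.0483] len 0.506
```

View pics/s4.png

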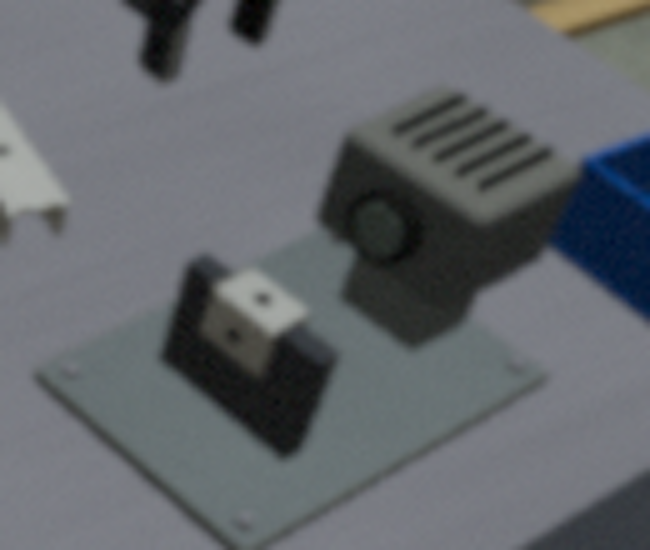

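View pics/w4.png

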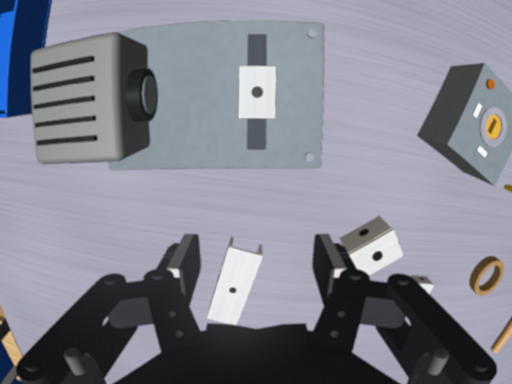

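```bash
python3 - <<'E'
from h import *
plan([.58,.1,.2],75)
E
```

```text
t 9.25 pos [0.4978 0.2405 0.2006] yaw 6.66 tilt [ 0.0014 -0.0001] J [   0.7   16.8  -35.6  105.4   11.1   61.2 -122.4] F [ 0.64 -0.16  0.13] w 0.0601
dp [0.0654 0.1491 0.0007] rot [ 1.0000e-03 -1.1000e-03 -1.1927e+00] len 0.163
```

Emit:
{"api": "arm_command", "payload": {
  "moves": [
    {"dp": [0.008,0.018,0],"rot": [0,0,-0.145]},
    {"dp": [0.016,0.036,0],"rot": [0,0,-0.29]},
    {"dp": [0.024,0.055,0],"rot": [0,0,-0.44]},
    {"dp": [0.032,0.075,0],"rot": [0,0,-0.59]},
    {"dp": [0.04,0.093,0],"rot": [0,0,-0.74]},
    {"dp": [0.048,0.11,0],"rot": [0,0,-0.89]},
    {"dp": [0.056,0.13,0],"rot": [0,0,-1.04]},
    {"dp": [0.065,0.149,0],"rot": [0,0,-1.19]}
  ],
  "gripper": 0.05
}}

```text
time_s: 10.05
ee_pos: [0.5812, 0.0985, 0.2002]
eef_rot: [[0.257, 0.966, 0.001], [0.966, -0.257, 0.001], [0.001, 0.001, -1.0]]
ft_force: [0.8, -0.1, -0.1]
grip_width: 0.0499
```

```bash
python3 - <<'E'
from h import *
plan([.665,-.047,.16],145)
E
```

```text
t 10.05 pos [0.5812 0.0985 0.2002] yaw 75.08 tilt [0.0009 0.0006] J [ 20.8  22.6 -42.1 100.2  16.7  63.5 -41.6] F [ 0.82 -0.1  -0.1 ] w 0.0499
dp [-0.1191  0.1184  0.0402] rot [ 1.1000e-03 -2.0000e-04 -1.2203e+00] len 0.173
```

Emit:
{"api": "arm_command", "payload": {
  "moves": [
    {"dp": [-0.015,0.015,0.005],"rot": [0,0,-0.145]},
    {"dp": [-0.03,0.03,0.01],"rot": [0,0,-0.29]},
    {"dp": [-0.045,0.045,0.015],"rot": [0,0,-0.44]},
    {"dp": [-0.06,0.06,0.02],"rot": [0,0,-0.59]},
    {"dp": [-0.08,0.08,0.025],"rot": [0,0,-0.74]},
    {"dp": [-0.1,0.1,0.03],"rot": [0,0,-0.89]},
    {"dp": [-0.11,0.11,0.035],"rot": [0,0,-1.04]},
    {"dp": [-0.119,0.118,0.04],"rot": [0,0,-1.19]}
  ]
}}

```text
time_s: 10.85
ee_pos: [0.6638, -0.0492, 0.1593]
eef_rot: [[-0.799, 0.601, 0.0], [0.601, 0.799, 0.0], [-0.0, 0.0, -1.0]]
ft_force: [0.4, 0.9, -0.4]
grip_width: 0.0496
```

```bash
python3 - <<'E'
from h import *
c,I,D=wgrab('w5');plan([.5,-.25,.2],189.5)
E
```

```text
t 10.9 pos [ 0.6639 -0.0519  0.1579] yaw 143.15 tilt [-0.0006 -0.001 ] J [ 36.2  36.9 -49.5  90.8  29.9  66.4  33.3] F [ 0.56 -2.38 -0.17] w 0.0505
dp [ 0.0123 -0.2569 -0.0418] rot [-1.20e-03 -3.00e-04 -8.09e-01] len 0.261
```

View pics/w5.png

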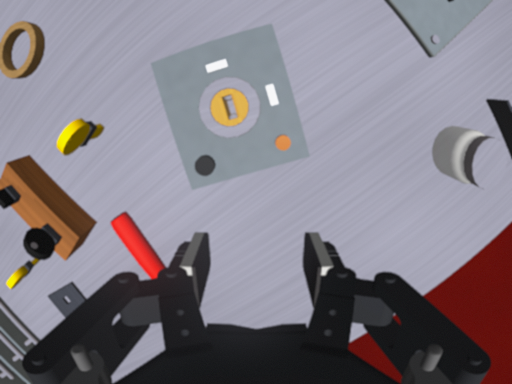

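```bash
python3 - <<'E'
from h import *
np.set_printoptions(suppress=True,precision=4)
c,I,D=wload('w5');save('c5.png',cv2.resize(I[72:142,190:270],None,fx=8,fy=8,interpolation=cv2.INTER_NEAREST))
hsv=cv2.cvtColor(I,cv2.COLOR_RGB2HSV)
w=np.zeros(D.shape,bool);w[75:140,195:265]=1
gold=(w&(hsv[...,1]>120)).astype(np.uint8);f=cv2.morphologyEx(gold,cv2.MORPH_CLOSE,np.ones((15,15)))
def rep(n,m,z):
    pts=np.argwhere(m)[:,::-1];W=wcast(c,pts,z)[:,:2].astype(np.float32);ev,V=np.linalg.eigh(np.cov(W.T));v=V[:,1]
    r=cv2.minAreaRect(W);print(n,len(pts),pts.mean(0),W.mean(0),r,'az',np.degrees(np.arctan2(v[1],v[0]))%180)
rep('gold',f,.07)
slot=(f>0)&(gold==0);n,l,st,_=cv2.connectedComponentsWithStats(slot.astype(np.uint8));i=1+np.argmax(st[1:,4]);rep('slot',l==i,.07)
# box top corners
m=np.zeros(D.shape,np.uint8);Z=D
g=I.astype(int)
m=((g[...,1]>g[...,0]+5)&(g.sum(2)/3<140)).astype(np.uint8);m[:20]=0;m[195:]=0;m[:,:140]=0;m[:,320:]=0
m=cv2.morphologyEx(m,cv2.MORPH_CLOSE,np.ones((31,31)));n,l,st,_=cv2.connectedComponentsWithStats(m);i=1+np.argmax(st[1:,4]);rep('box',l==i,.07);print(st[i])
E
```

```text
gold 1070 [228.9963 106.7458] [ 0.5939 -0.0231] ((0.5940964221954346, -0.023250576108694077), (0.027929697185754776, 0.028137914836406708), 52.08860778808594) az 88.13032006538737
slot 208 [230.4423 106.7981] [ 0.5947 -0.0222] ((0.5945616364479065, -0.02242502197623253), (0.0072023384273052216, 0.019127827137708664), 67.01152801513672) az 158.2657516774775
box 406 [204.6921 165.0025] [ 0.6185 -0.0671] ((0.6186797022819519, -0.06695949286222458), (0.01716984622180462, 0.01887001097202301), 6.216734409332275) az 103.57846559960937
[194 154  23  23 406]
```

View pics/c5.png

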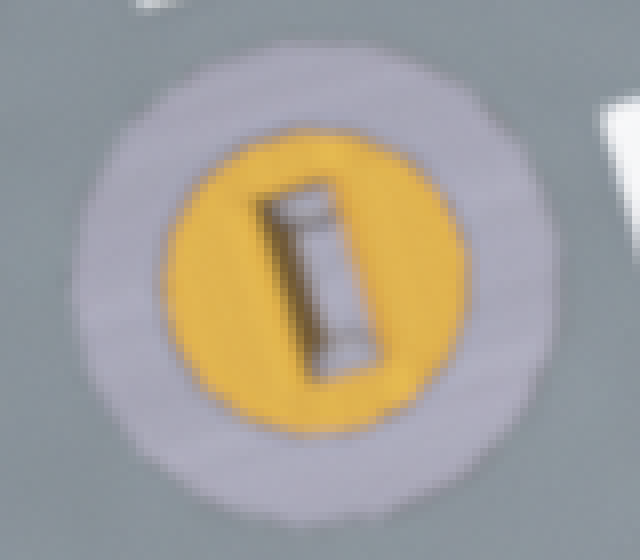

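```bash
python3 - <<'E'
from h import *
plan([.639,-.251,.17],189.5)
E
```

```text
t 10.9 pos [ 0.6639 -0.0519  0.1579] yaw 143.15 tilt [-0.0006 -0.001 ] J [ 36.2  36.9 -49.5  90.8  29.9  66.4  33.3] F [ 0.56 -2.38 -0.17] w 0.0505
dp [-0.0995 -0.1743 -0.0119] rot [-1.20e-03 -3.00e-04 -8.09e-01] len 0.201
```

Emit:
{"api": "arm_command", "payload": {
  "moves": [
    {"dp": [-0.02,-0.035,-0.01],"rot": [0,0,-0.14]},
    {"dp": [-0.04,-0.07,-0.012],"rot": [0,0,-0.28]},
    {"dp": [-0.06,-0.105,-0.012],"rot": [0,0,-0.42]},
    {"dp": [-0.08,-0.14,-0.012],"rot": [0,0,-0.56]},
    {"dp": [-0.095,-0.166,-0.012],"rot": [0,0,-0.7]},
    {"dp": [-0.1,-0.174,-0.012],"rot": [0,0,-0.81]},
    {"dp": [-0.1,-0.174,-0.012],"rot": [0,0,-0.81]},
    {"dp": [-0.1,-0.174,-0.012],"rot": [0,0,-0.81]}
  ]
}}

```text
time_s: 11.7
ee_pos: [0.6375, -0.2443, 0.172]
eef_rot: [[-0.987, -0.16, 0.0], [-0.16, 0.987, 0.002], [-0.001, 0.002, -1.0]]
ft_force: [0.4, 0.4, -0.4]
grip_width: 0.05
```

```bash
python3 - <<'E'
from h import *
c,I,D=wgrab('w6');plan([.565,-.263,.12],189.5)
E
```

```text
t 11.75 pos [ 0.6377 -0.2431  0.1723] yaw -170.66 tilt [0.0006 0.0016] J [ 56.3  41.4 -57.7  87.4  36.1  71.3  92.7] F [-1.43  0.33  0.61] w 0.0498
dp [ 0.075  -0.008   0.0523] rot [ 0.0015  0.0008 -0.0029] len 0.092
```

View pics/w6.png

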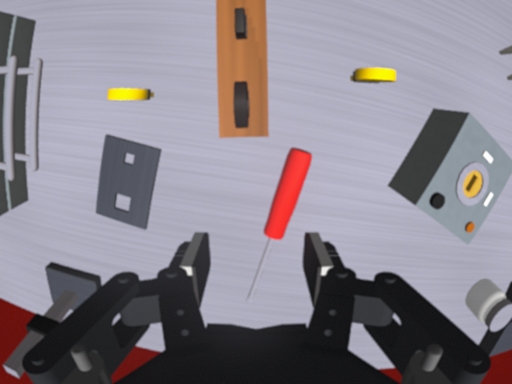

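```bash
python3 - <<'E'
from h import *
np.set_printoptions(suppress=True,precision=4)
c,I,D=wload('w6');hsv=cv2.cvtColor(I,cv2.COLOR_RGB2HSV);save('c6.png',cv2.resize(I[0:145,200:290],None,fx=4,fy=4,interpolation=cv2.INTER_NEAREST))
w=np.zeros(D.shape,bool);w[60:140,222:262]=1
m=w&(hsv[...,2]<80);n,l,st,ce=cv2.connectedComponentsWithStats(m.astype(np.uint8));i=1+np.argmax(st[1:,4]);print(st[i],ce[i])
pts=np.argwhere(l==i)[:,::-1]
for v in range(st[i,1],st[i,1]+st[i,3],4):
    u=pts[pts[:,1]==v,0];print(v,u.min(),u.max(),end='; ')
o=-c[2].T@c[3];print('\ncam',o)
mid=[(pts[:,0].min()+pts[:,0].max())/2,(pts[:,1].min()+pts[:,1].max())/2]
print(mid,wcast(c,[mid,mid],.074)[0],wcast(c,[mid],.085)[0])
# rack
r=((hsv[...,0]<18)&(hsv[...,1]>110)&(hsv[...,2]>90));r[:, :205]=0;r[:,280:]=0;r[145:]=0
P=np.argwhere(r)[:,::-1];W=wcast(c,P,.045)[:,:2].astype(np.float32)
# edges left/right per row
L=[];Rr=[]
for v in range(20,130,2):
    u=P[P[:,1]==v,0]
    L.append([u.min()-.5,v]);Rr.append([u.max()+.5,v])
L=wcast(c,L,.045)[:,:2];Rr=wcast(c,Rr,.045)[:,:2]
for e in(L,Rr):
    k=np.polyfit(e[:,0],e[:,1],1);print(np.degrees(np.arctan(k[0])),np.polyval(k,.565))
E
```

```text
[235  82  13  45 558] [240.905  104.0269]
82 236 245; 86 235 246; 90 235 246; 94 235 247; 98 235 247; 102 235 246; 106 235 247; 110 235 247; 114 235 247; 118 235 247; 122 236 247; 126 237 246; 
cam [ 0.5631 -0.2564  0.3139]
[np.float64(241.0), np.float64(104.0)] [ 0.5668 -0.2676  0.074 ] [ 0.5667 -0.2671  0.085 ]
10.396942686284966 -0.28988490048226695
9.914121454386107 -0.24624864313947636
```

View pics/c6.png

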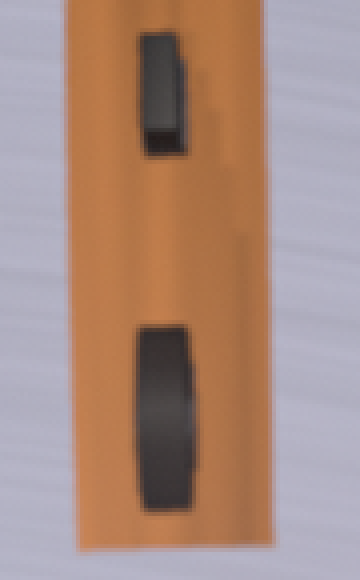

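```bash
python3 - <<'E'
from h import *
plan([.5668,-.2675,.115],190)
E
```

```text
t 11.75 pos [ 0.6377 -0.2431  0.1723] yaw -170.66 tilt [0.0006 0.0016] J [ 56.3  41.4 -57.7  87.4  36.1  71.3  92.7] F [-1.43  0.33  0.61] w 0.0498
dp [ 0.074  -0.0127  0.0572] rot [ 0.0015  0.0008 -0.0116] len 0.094
```

Emit:
{"api": "arm_command", "payload": {
  "moves": [
    {"dp": [0.02,-0.004,0.01],"rot": [0,0,0]},
    {"dp": [0.04,-0.008,0.02],"rot": [0,0,-0.005]},
    {"dp": [0.06,-0.012,0.04],"rot": [0,0,-0.01]},
    {"dp": [0.074,-0.0127,0.055],"rot": [0.0015,0,-0.011]},
    {"dp": [0.074,-0.0127,0.057],"rot": [0.0015,0,-0.011]},
    {"dp": [0.074,-0.0127,0.057],"rot": [0.0015,0,-0.011]},
    {"dp": [0.074,-0.0127,0.057],"rot": [0.0015,0,-0.011]},
    {"dp": [0.074,-0.0127,0.057],"rot": [0.0015,0,-0.011]}
  ]
}}

```text
time_s: 12.55
ee_pos: [0.5683, -0.2684, 0.1168]
eef_rot: [[-0.984, -0.176, 0.003], [-0.176, 0.984, -0.002], [-0.003, -0.002, -1.0]]
ft_force: [0.3, 0.4, -0.5]
grip_width: 0.0503
```

```bash
python3 - <<'E'
from h import *
c,I,D=wgrab('w7');plan([.5668,-.2675,.06],190)
E
```

```text
t 12.6 pos [ 0.568  -0.2686  0.1166] yaw -169.89 tilt [ 0.0028 -0.0017] J [ 64.   40.  -57.6  97.9  37.4  63.3  94.8] F [-0.48 -0.38 -0.48] w 0.0499
dp [0.0011 0.0014 0.0566] rot [-0.0022  0.0025  0.0019] len 0.057
```

View pics/w7.png

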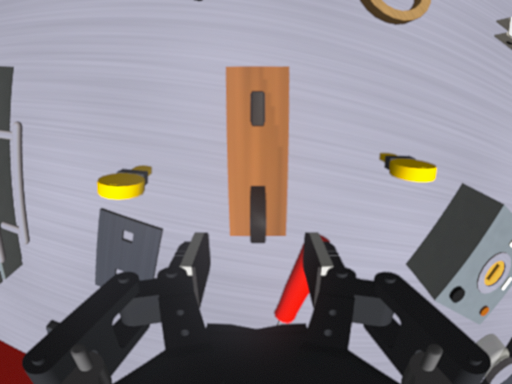

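Emit:
{"api": "arm_command", "payload": {
  "moves": [
    {"dp": [0.001,0.001,0.015],"rot": [-0.001,0.002,0]},
    {"dp": [0.001,0.001,0.03],"rot": [-0.002,0.002,0]},
    {"dp": [0.001,0.001,0.045],"rot": [-0.002,0.002,0]},
    {"dp": [0.001,0.001,0.054],"rot": [-0.002,0.002,0]},
    {"dp": [0.001,0.001,0.056],"rot": [-0.002,0.002,0]},
    {"dp": [0.001,0.001,0.056],"rot": [-0.002,0.002,0]},
    {"dp": [0.001,0.001,0.056],"rot": [-0.002,0.002,0]},
    {"dp": [0.001,0.001,0.056],"rot": [-0.002,0.002,0]}
  ]
}}

```text
time_s: 13.4
ee_pos: [0.5657, -0.2689, 0.0601]
eef_rot: [[-0.985, -0.174, -0.001], [-0.174, 0.985, -0.0], [0.001, -0.0, -1.0]]
ft_force: [0.2, -0.2, 0.1]
grip_width: 0.0504
```

Emit:
{"api": "arm_command", "payload": {
  "moves": [
    {"dp": [0,0,0],"rot": [0,0,0]},
    {"dp": [0,0,0],"rot": [0,0,0]},
    {"dp": [0,0,0],"rot": [0,0,0]},
    {"dp": [0,0,0],"rot": [0,0,0]},
    {"dp": [0,0,0],"rot": [0,0,0]},
    {"dp": [0,0,0],"rot": [0,0,0]},
    {"dp": [0,0,0],"rot": [0,0,0]},
    {"dp": [0,0,0],"rot": [0,0,0]}
  ],
  "gripper": 0.0,
  "grip_force": 60
}}

```text
time_s: 14.2
ee_pos: [0.5652, -0.2689, 0.0596]
eef_rot: [[-0.985, -0.174, -0.002], [-0.174, 0.985, -0.0], [0.002, 0.0, -1.0]]
ft_force: [-0.7, -0.6, 2.5]
grip_width: 0.0091
```

```bash
python3 - <<'E'
from h import *
plan([.5668,-.2675,.06],190)
E
```

```text
t 14.2 pos [ 0.5652 -0.2689  0.0596] yaw -169.96 tilt [-0.0018 -0.0001] J [ 62.   43.6 -54.4  99.6  41.   59.   92.6] F [-0.67 -0.56  2.49] w 0.0091
dp [-0.0018  0.0011 -0.0004] rot [ 0.0002 -0.0018  0.0007] len 0.002
```

Emit:
{"api": "arm_command", "payload": {
  "moves": [
    {"dp": [0,0,-0.01],"rot": [0,0,0]},
    {"dp": [0,0,-0.025],"rot": [0,0,0]},
    {"dp": [0,0,-0.045],"rot": [0,0,0]},
    {"dp": [0,0,-0.07],"rot": [0,0,0]},
    {"dp": [0,0,-0.09],"rot": [0,0,0]},
    {"dp": [0,0,-0.1],"rot": [0,0,0]},
    {"dp": [0,0,-0.1],"rot": [0,0,0]},
    {"dp": [0,0,-0.1],"rot": [0,0,0]}
  ]
}}

```text
time_s: 15.0
ee_pos: [0.5647, -0.269, 0.159]
eef_rot: [[-0.985, -0.174, -0.003], [-0.174, 0.985, -0.0], [0.003, 0.0, -1.0]]
ft_force: [-0.6, 0.3, -1.6]
grip_width: 0.0088
```

```bash
python3 - <<'E'
from h import *
c,I,D=wgrab('w8');plan([.665,-.048,.16],159.3)
save('c8.png',cv2.resize(I[180:300,200:320],None,fx=5,fy=5,interpolation=cv2.INTER_CUBIC))
S,_=imaging.grab_frame('scene');save('s8.png',cv2.resize(S[150:290,120:280],None,fx=4,fy=4,interpolation=cv2.INTER_CUBIC))
E
```

```text
t 15.05 pos [ 0.5643 -0.2689  0.1583] yaw -169.97 tilt [-0.004   0.0005] J [ 65.6  37.3 -59.7  96.5  34.7  67.1  96.6] F [-0.2   0.72 -0.83] w 0.0086
dp [-0.1376  0.2    -0.002 ] rot [ 1.000e-04 -4.100e-03  5.364e-01] len 0.243
```

View pics/w8.png

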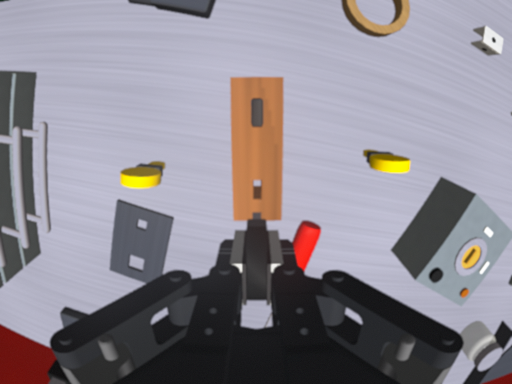

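View pics/c8.png

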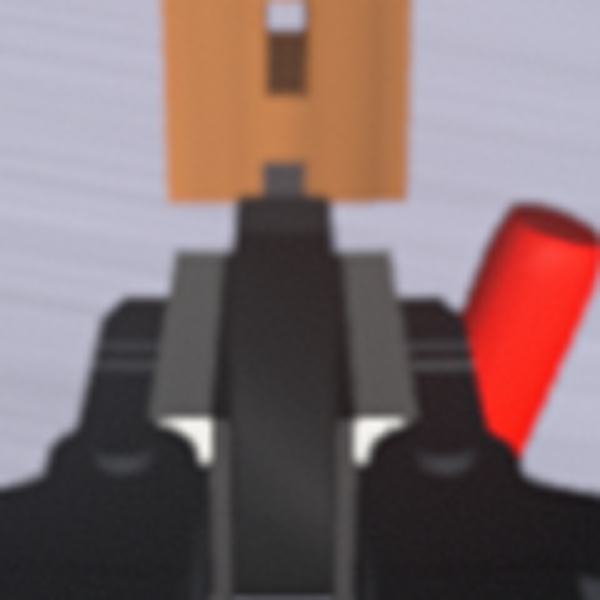

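View pics/s8.png

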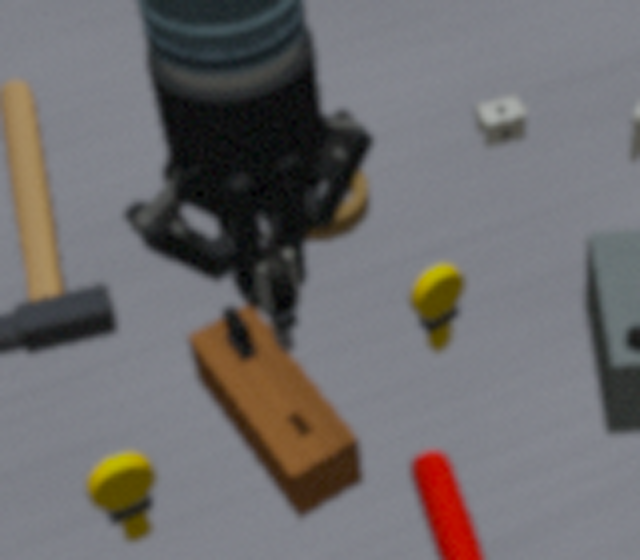

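```bash
python3 - <<'E'
from h import *
np.set_printoptions(suppress=True,precision=4)
c,I,D=wload('w8');g=I.astype(int).sum(2)/3
print(g[205:240,256].astype(int)); print(g[222,240:275].astype(int)); print(g[216,240:275].astype(int))
s=get_state();R=np.array(s['eef_rot']);q=np.array(s['ee_pos'])
def tl(px,z):return ((wcast(c,px,q[2]+z)-q)@R)[:,:2]
print('collar front',tl([[257,219.5]],-.0146))
print('blade front tip row213 @bottom -.04',tl([[257,212.5]],-.0400), 'at -.0426+.008', tl([[257,212.5]],-.0346))
print('tcp',wproj(c,[q]))
E
```

```text
[135 136 135 135 135 134 127 110  92  84  84  85  84  77  65  58  55  56
  56  56  55  50  45  44  43  44  46  45  45  45  45  45  46  47  45]
[188 188 188 188 189 184 159 110  65  54  56  56  55  56  56  56  56  56
  56  55  55  53  55  53  57  87 142 182 194 192 192 192 191 192 192]
[135 135 136 136 135 135 133 132 133 133 135 129 115  94  84  84  85  85
  84  87  98 113 122 125 126 127 127 126 126 124 123 121 118 117 116]
collar front [[0.0088 0.0003]]
blade front tip row213 @bottom -.04 [[0.0031 0.0003]] at -.0426+.008 [[0.0053 0.0003]]
tcp [[256.4533 244.8894]]
```

```bash
python3 - <<'E'
from h import *
plan([.664,-.049,.15],159.3)
E
```

```text
t 15.1 pos [ 0.5641 -0.2687  0.1579] yaw -169.96 tilt [-0.0045  0.0009] J [ 65.5  37.4 -59.7  96.5  34.7  67.1  96.6] F [-0.67 -0.24 -0.01] w 0.0092
dp [-0.1367  0.199   0.0076] rot [ 5.000e-04 -4.600e-03  5.365e-01] len 0.241
```

Emit:
{"api": "arm_command", "payload": {
  "moves": [
    {"dp": [-0.02,0.03,0.0],"rot": [0,0,0.08]},
    {"dp": [-0.045,0.065,0.0],"rot": [0,0,0.17]},
    {"dp": [-0.07,0.1,0.0],"rot": [0,0,0.27]},
    {"dp": [-0.095,0.138,0.003],"rot": [0,-0.002,0.37]},
    {"dp": [-0.12,0.175,0.006],"rot": [0,-0.002,0.47]},
    {"dp": [-0.137,0.199,0.008],"rot": [0,-0.002,0.536]},
    {"dp": [-0.137,0.199,0.008],"rot": [0,-0.002,0.536]},
    {"dp": [-0.137,0.199,0.008],"rot": [0,-0.002,0.536]}
  ]
}}

```text
time_s: 15.9
ee_pos: [0.6647, -0.0476, 0.1497]
eef_rot: [[-0.937, 0.35, -0.003], [0.35, 0.937, -0.0], [0.002, -0.001, -1.0]]
ft_force: [-0.5, -1.2, -0.4]
grip_width: 0.0093
```

```bash
python3 - <<'E'
from h import *
s=get_state();print(s['ee_pos'],s['joint_vel'])
get=imaging.grab_frame('top')
s=get_state();print(s['ee_pos'],np.max(np.abs(s['joint_vel'])))
c,I,D=wgrab('w9');plan([.664,-.049,.15],159.3)
E
```

```text
[ 0.66470568 -0.04755337  0.14973845] [ 2.88153047 -0.44523615  1.98169078 -0.28059698  0.64294389  0.33256242
  0.03950149]
[ 0.66466282 -0.04988286  0.14969939] 2.0265397214884486
t 16.0 pos [ 0.6647 -0.0512  0.1498] yaw 159.23 tilt [-0.0023 -0.0015] J [ 37.6  38.7 -52.   90.8  32.5  66.8  47.7] F [-0.3  -0.49 -0.4 ] w 0.009
dp [ 0.0014  0.0018 -0.0002] rot [-0.0022 -0.0016 -0.0012] len 0.002
```

View pics/w9.png

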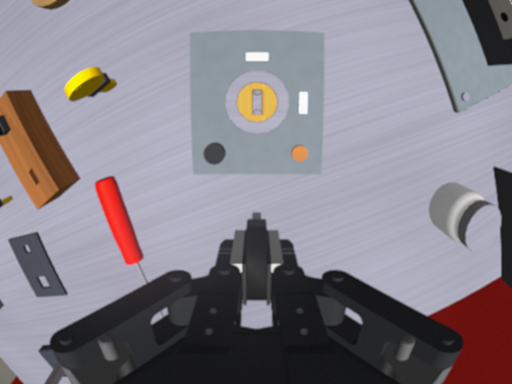

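```bash
cat >> h.py <<'E'
def hole(n):
    c,I,D=wload(n);hsv=cv2.cvtColor(I,cv2.COLOR_RGB2HSV);h=hsv[...,0]
    gold=((hsv[...,1]>120)&(h>15)&(h<25)&(hsv[...,2]>150)).astype(np.uint8)
    k,l,st,ce=cv2.connectedComponentsWithStats(gold)
    uv=wproj(c,[[.594,-.0225,.07]])[0];i=1+np.argmin([np.linalg.norm(ce[j]-uv)+(1e3 if st[j,4]<200 else 0) for j in range(1,k)])
    g=(l==i).astype(np.uint8);f=cv2.morphologyEx(g,cv2.MORPH_CLOSE,np.ones((17,17)))
    pts=cv2.findContours(f,cv2.RETR_EXTERNAL,cv2.CHAIN_APPROX_NONE)[0][0][:,0].astype(float)
    W=wcast(c,pts,.07)[:,:2].astype(np.float32);e=cv2.minEnclosingCircle(W);el=cv2.fitEllipse(W)
    sl=((f>0)&(g==0)).astype(np.uint8);k,l,st,_=cv2.connectedComponentsWithStats(sl);i=1+np.argmax(st[1:,4])
    P=np.argwhere(l==i)[:,::-1];S=wcast(c,P,.07)[:,:2].astype(np.float32);v=np.linalg.eigh(np.cov(S.T))[1][:,1]
    print('cam',np.round(-c[2].T@c[3],4),'gold px',ce[1] if 0 else pts.mean(0).round(1),'circ',np.round(e[0],4),round(e[1]*2,4),'ell',np.round(el[0],4),'slot',np.round(cv2.minAreaRect(S)[0],4),np.round(cv2.minAreaRect(S)[1],4),'az',round(np.degrees(np.arctan2(v[1],v[0]))%180,2))
E
python3 - <<'E'
from h import *
hole('w9')
c,I,D=wload('w9');save('c9.png',cv2.resize(I[20:190,180:335],None,fx=4,fy=4,interpolation=cv2.INTER_CUBIC))
m=((I[...,2].astype(int)<I[...,1].astype(int)+25)&(I.astype(int).sum(2)/3<150)).astype(np.uint8)
g=I.astype(int)
for v in (45,60,120,140,165):
    d=np.abs(np.diff(g[v,170:345].sum(1)));idx=np.where(d>60)[0]+170;print(v,idx[:3],idx[-3:])
E
```

```text
cam [ 0.5945 -0.0232  0.2918] gold px [256.6 101.6] circ [ 0.594  -0.0231] 0.0291 ell [ 0.594 -0.023] slot [ 0.5942 -0.0233] [0.0066 0.0179] az 159.32
45 [] []
60 [244 245 267] [245 267 268]
120 [] []
140 [] []
165 [] []
```

View pics/c9.png

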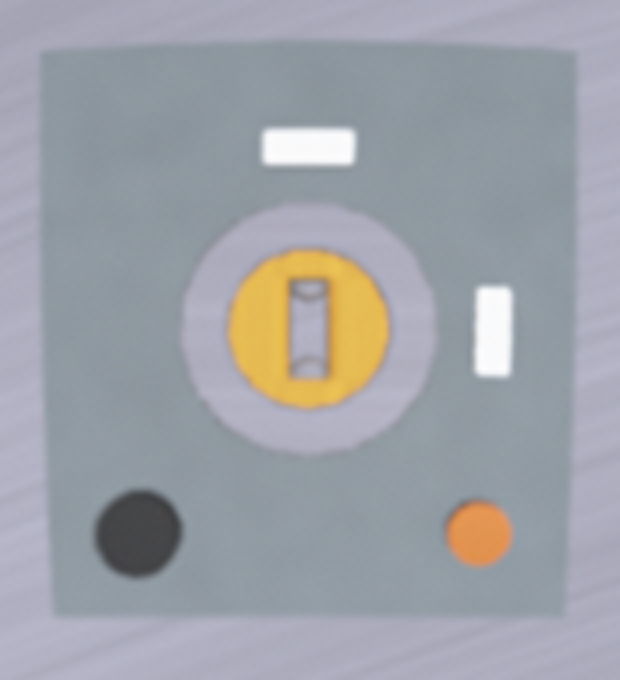

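```bash
python3 - <<'E'
from h import *
plan([.5911,-.0222,.126],159.3)
E
```

```text
t 16.0 pos [ 0.6647 -0.0512  0.1498] yaw 159.23 tilt [-0.0023 -0.0015] J [ 37.6  38.7 -52.   90.8  32.5  66.8  47.7] F [-0.3  -0.49 -0.4 ] w 0.009
dp [0.0791 0.001  0.024 ] rot [-0.0022 -0.0016 -0.0012] len 0.083
```

Emit:
{"api": "arm_command", "payload": {
  "moves": [
    {"dp": [0.02,0,0.005],"rot": [0,0,0]},
    {"dp": [0.04,0,0.01],"rot": [-0.001,-0.001,0]},
    {"dp": [0.06,0.001,0.015],"rot": [-0.001,-0.001,0]},
    {"dp": [0.072,0.001,0.02],"rot": [-0.001,-0.001,0]},
    {"dp": [0.079,0.001,0.024],"rot": [-0.001,-0.001,0]},
    {"dp": [0.079,0.001,0.024],"rot": [-0.001,-0.001,0]},
    {"dp": [0.079,0.001,0.024],"rot": [-0.001,-0.001,0]},
    {"dp": [0.079,0.001,0.024],"rot": [-0.001,-0.001,0]}
  ]
}}

```text
time_s: 16.8
ee_pos: [0.5929, -0.0211, 0.1275]
eef_rot: [[-0.935, 0.355, 0.002], [0.355, 0.935, 0.001], [-0.002, 0.001, -1.0]]
ft_force: [-0.6, -1.0, -0.6]
grip_width: 0.0089
```

Emit:
{"api": "arm_command", "payload": {
  "moves": [
    {"dp": [0,0,0],"rot": [0,0,0]},
    {"dp": [0,0,0],"rot": [0,0,0]},
    {"dp": [0,0,0],"rot": [0,0,0]},
    {"dp": [0,0,0],"rot": [0,0,0]},
    {"dp": [0,0,0],"rot": [0,0,0]},
    {"dp": [0,0,0],"rot": [0,0,0]},
    {"dp": [0,0,0],"rot": [0,0,0]},
    {"dp": [0,0,0],"rot": [0,0,0]}
  ]
}}

```text
time_s: 17.6
ee_pos: [0.5919, -0.0202, 0.1271]
eef_rot: [[-0.936, 0.353, 0.001], [0.353, 0.936, 0.001], [-0.001, 0.001, -1.0]]
ft_force: [0.3, -0.0, -0.5]
grip_width: 0.009
```

```bash
python3 - <<'E'
from h import *
c,I,D=wgrab('w10');plan([.5911,-.0222,.1],159.3)
save('c10.png',cv2.resize(I[140:290,170:350],None,fx=4,fy=4,interpolation=cv2.INTER_CUBIC))
S,_=imaging.grab_frame('scene');save('s10.png',cv2.resize(S[170:270,240:340],None,fx=6,fy=6,interpolation=cv2.INTER_CUBIC))
E
```

```text
t 17.65 pos [ 0.5919 -0.0202  0.1271] yaw 159.33 tilt [0.0012 0.0005] J [ 40.6  33.4 -54.4 102.7  31.   60.2  43.8] F [ 0.33 -0.48 -0.16] w 0.0089
dp [ 0.     -0.0022  0.0271] rot [0.0009 0.001  0.0005] len 0.027
```

View pics/c10.png

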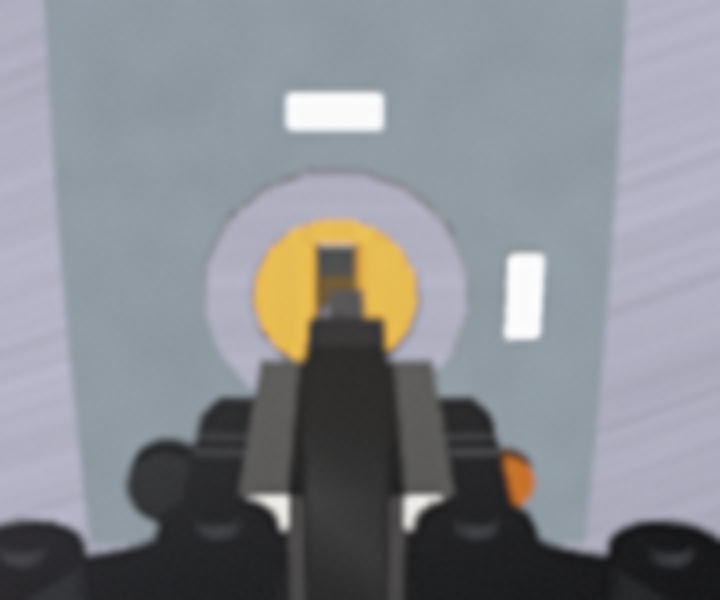

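View pics/s10.png

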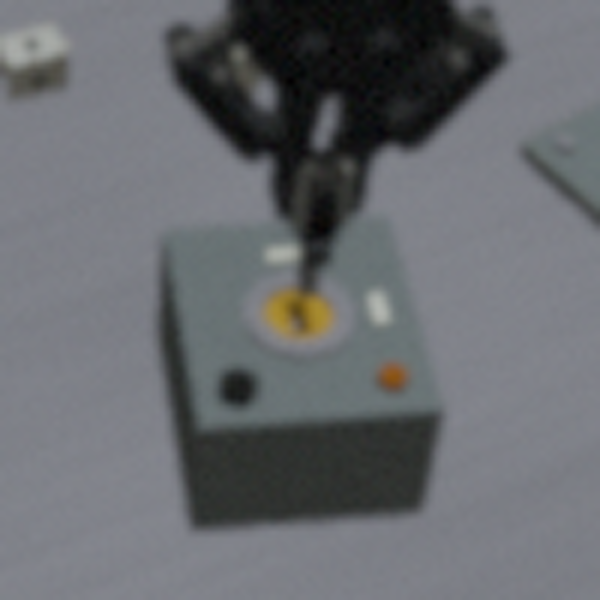

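```bash
python3 - <<'E'
from h import *
np.set_printoptions(suppress=True,precision=4)
c,I,D=wload('w10');g=I.astype(int)
s=get_state();R=np.array(s['eef_rot']);q=np.array(s['ee_pos'])
def tl(px,z):return ((wcast(c,px,z)-q)@R)[:,:2]
for v in (203,206,209): print(v,g[v,242:268,2], g[v,242:268,0])
for v in (214,216,224): print(v,g[v,240:275].sum(1)//3)
def mid(v,u0,u1,z):
    return tl([[u0,v],[u1,v]],z)
print('slot',mid(205,249,259.3,.07),'blade',mid(214.5,252,260.5,.086),'collar',mid(224,247.3,265.8,.1127))
print('slot end far', tl([[254,201]],.07),'collar front',tl([[256,219.6]],q[2]-.0146))
print(g[195:230,255].sum(1)//3)
E
```

```text
203 [85 85 85 84 82 78 72 71 79 82 82 81 81 80 82 78 75 69 74 81 85 85 85 85
 85 84] [230 231 233 233 233 231 202 138  90  78  79  80  81  79  80  90 133 185
 222 228 230 231 232 232 232 231]
206 [84 85 85 84 81 77 71 70 75 80 80 79 81 80 79 79 74 70 74 80 83 83 85 85
 86 85] [230 231 232 232 233 230 203 141  90  78  79  80  80  79  78  92 135 187
 221 228 230 231 232 232 232 231]
209 [84 83 84 84 83 77 70 63 61 63 65 64 64 64 64 64 64 67 73 79 83 83 85 84
 84 85] [230 230 232 234 234 231 203 147 109 104 106 106 106 105 105 111 142 188
 221 228 230 230 231 232 231 230]
214 [168 166 166 167 168 169 169 163 144 107  87  86  88  87  88  88  88  88
  87  97 122 151 165 168 168 168 167 167 166 167 167 167 166 165 164]
216 [167 167 166 167 168 169 168 164 145 114  98 102  98  90  88  89  88  88
  87  94 116 147 165 167 168 167 167 166 167 167 166 167 166 166 162]
224 [166 166 165 166 167 166 142  95  59  55  57  57  56  57  57  57  57  57
  58  57  57  58  57  56  58  83 127 160 166 162 157 159 169 178 180]
slot [[ 0.0033 -0.0052]
 [ 0.0033  0.0021]] blade [[ 0.0024 -0.0029]
 [ 0.0024  0.0028]] collar [[ 0.0072 -0.0052]
 [ 0.0071  0.0054]]
slot end far [[ 0.0063 -0.0017]] collar front [[ 0.0098 -0.0002]]
[175 168 167 167 172 175 152 107  79  79  80  79  81  83  85  87  86  87
  88  88  88  89  86  79  69  59  57  57  58  57  55  49  45  45  45]
```

Emit:
{"api": "arm_command", "payload": {
  "moves": [
    {"dp": [0,-0.0018,0],"rot": [0,0,0]},
    {"dp": [0,-0.0018,0.003],"rot": [0,0,0]},
    {"dp": [0,-0.0018,0.007],"rot": [0,0,0]},
    {"dp": [0,-0.0018,0.011],"rot": [0,0,0]},
    {"dp": [0,-0.0018,0.014],"rot": [0,0,0]},
    {"dp": [0,-0.0018,0.017],"rot": [0,0,0]},
    {"dp": [0,-0.0018,0.02],"rot": [0,0,0]},
    {"dp": [0,-0.0018,0.02],"rot": [0,0,0]}
  ]
}}

```text
time_s: 18.5
ee_pos: [0.5909, -0.0218, 0.1065]
eef_rot: [[-0.936, 0.353, 0.0], [0.353, 0.936, 0.001], [0.0, 0.001, -1.0]]
ft_force: [-0.4, -0.1, -0.7]
grip_width: 0.0092
```

```bash
python3 - <<'E'
from h import *
c,I,D=wgrab('w11');plan([.5911,-.0222,.085],159.3)
save('c11.png',cv2.resize(I[140:290,170:350],None,fx=4,fy=4,interpolation=cv2.INTER_CUBIC))
E
```

```text
t 18.55 pos [ 0.5911 -0.0218  0.1068] yaw 159.34 tilt [0.0007 0.0007] J [ 39.9  34.7 -53.3 103.5  32.4  58.4  43. ] F [ 0.46  0.37 -1.73] w 0.009
dp [-0.0001 -0.0004  0.0218] rot [0.0009 0.0005 0.0006] len 0.022
```

View pics/c11.png

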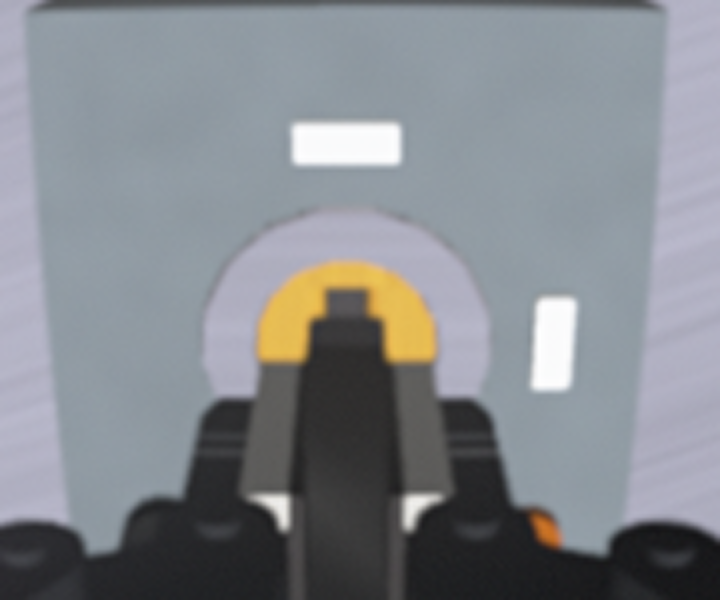

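Emit:
{"api": "arm_command", "payload": {
  "moves": [
    {"dp": [0,-0.0003,0.004],"rot": [0,0,0]},
    {"dp": [0,-0.0003,0.007],"rot": [0,0,0.02]},
    {"dp": [0,-0.0003,0.01],"rot": [0,0,-0.02]},
    {"dp": [0,-0.0003,0.013],"rot": [0,0,0.02]},
    {"dp": [0,-0.0003,0.016],"rot": [0,0,-0.02]},
    {"dp": [0,-0.0003,0.019],"rot": [0,0,0.02]},
    {"dp": [0,-0.0003,0.021],"rot": [0,0,-0.02]},
    {"dp": [0,-0.0003,0.022],"rot": [0,0,0]}
  ]
}}

```text
time_s: 19.35
ee_pos: [0.5929, -0.0217, 0.0862]
eef_rot: [[-0.935, 0.354, 0.005], [0.354, 0.935, 0.001], [-0.004, 0.003, -1.0]]
ft_force: [1.3, -0.1, 3.7]
grip_width: 0.0092
```

```bash
python3 - <<'E'
from h import *
plan([.5911,-.0222,.0846],159.3)
E
```

```text
t 19.35 pos [ 0.5929 -0.0217  0.0862] yaw 159.25 tilt [0.0049 0.001 ] J [ 38.9  36.2 -52.1 104.1  34.   56.5  41.9] F [ 1.32 -0.09  3.68] w 0.0092
dp [ 0.0016 -0.0011  0.0016] rot [ 0.0027  0.0042 -0.0009] len 0.002
```

Emit:
{"api": "arm_command", "payload": {
  "moves": [
    {"dp": [0,0,0.001],"rot": [0,0,0.03]},
    {"dp": [0,0,0.002],"rot": [0,0,-0.03]},
    {"dp": [0,0,0.003],"rot": [0,0,0.03]},
    {"dp": [0,0,0.004],"rot": [0,0,-0.03]},
    {"dp": [0,0,0.004],"rot": [0,0,0.03]},
    {"dp": [0,0,0.004],"rot": [0,0,-0.02]},
    {"dp": [0,0,0.004],"rot": [0,0,0]},
    {"dp": [0,0,0.004],"rot": [0,0,0]}
  ]
}}

```text
time_s: 20.15
ee_pos: [0.593, -0.0219, 0.0843]
eef_rot: [[-0.935, 0.355, 0.004], [0.355, 0.935, -0.001], [-0.004, 0.0, -1.0]]
ft_force: [-2.3, -1.2, 15.0]
grip_width: 0.0088
```

```bash
python3 - <<'E'
from h import *
c,I,D=wgrab('w12');plan([.5911,-.0222,.0846],159.3)
save('c12.png',cv2.resize(I[140:290,170:350],None,fx=4,fy=4,interpolation=cv2.INTER_CUBIC))
S,_=imaging.grab_frame('scene');save('s12.png',cv2.resize(S[170:270,240:340],None,fx=6,fy=6,interpolation=cv2.INTER_CUBIC))
E
```

```text
t 20.2 pos [ 0.593  -0.0219  0.0843] yaw 159.2 tilt [ 0.0041 -0.0011] J [ 38.7  36.4 -51.9 104.1  34.2  56.4  41.6] F [-3.18 -1.   15.14] w 0.0089
dp [ 0.0016 -0.0009 -0.0003] rot [ 0.0004  0.0042 -0.0018] len 0.002
```

View pics/c12.png

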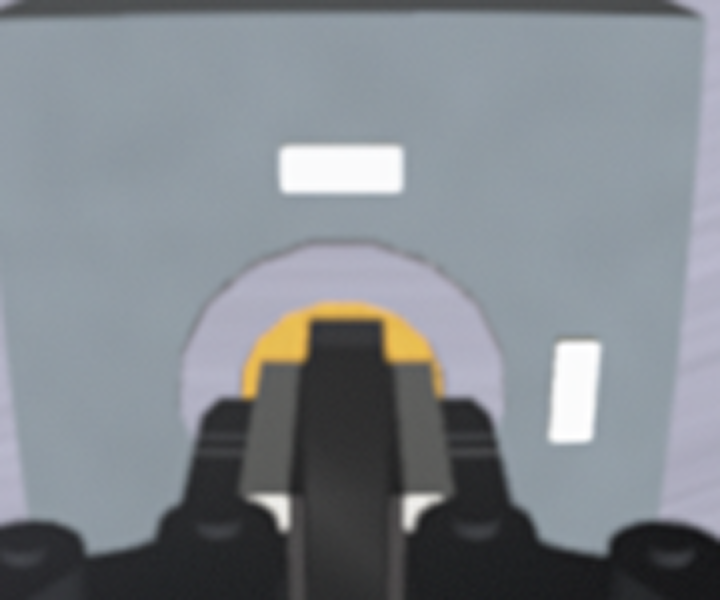

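View pics/s12.png

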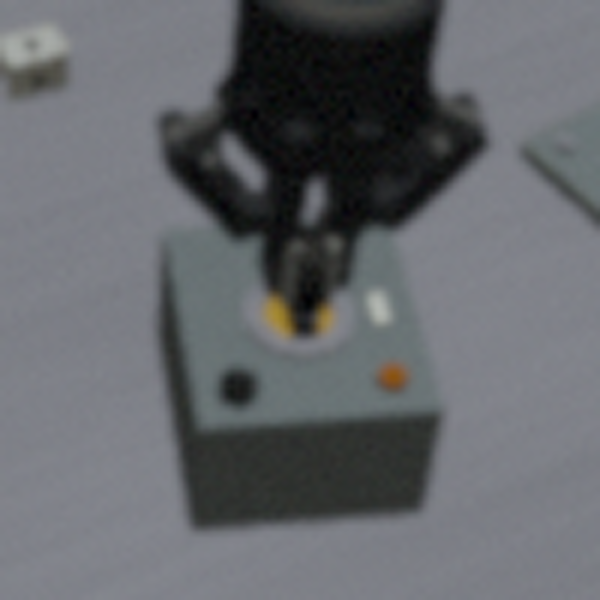

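Emit:
{"api": "arm_command", "payload": {
  "moves": [
    {"dp": [-0.0015,0.0003,0],"rot": [0,0,0.12]},
    {"dp": [-0.0016,0.0006,0],"rot": [0,0,0.24]},
    {"dp": [-0.0017,0.0009,0],"rot": [0,0,0.37]},
    {"dp": [-0.0018,0.0012,0],"rot": [0,0,0.5]},
    {"dp": [-0.002,0.0015,0],"rot": [0,0,0.63]},
    {"dp": [-0.0022,0.0017,0],"rot": [0,0,0.76]},
    {"dp": [-0.0024,0.0019,0],"rot": [0,0,0.88]},
    {"dp": [-0.0027,0.0021,0],"rot": [0,0,1.0]}
  ],
  "grip_force": 80
}}

```text
time_s: 21.05
ee_pos: [0.595, -0.021, 0.0843]
eef_rot: [[-0.202, 0.979, 0.001], [0.979, 0.202, -0.002], [-0.002, 0.001, -1.0]]
ft_force: [-5.5, -1.6, 16.4]
grip_width: 0.0085
```

```bash
python3 - <<'E'
from h import *
plan([.5938,-.0222,.0846],159.3-92)
E
```

```text
t 21.05 pos [ 0.595  -0.021   0.0843] yaw 101.65 tilt [ 0.0013 -0.0016] J [ 30.   31.9 -40.  104.1  25.2  53.2  -9.6] F [-5.5  -1.65 16.43] w 0.0085
dp [-0.001  -0.0014 -0.0003] rot [0.0015 0.0015 0.5995] len 0.002
```

Emit:
{"api": "arm_command", "payload": {
  "moves": [
    {"dp": [0,-0.0005,0],"rot": [0,0,0.1]},
    {"dp": [0,-0.0005,0],"rot": [0,0,0.2]},
    {"dp": [0,-0.0003,0],"rot": [0,0,0.3]},
    {"dp": [0,0,0],"rot": [0,0,0.4]},
    {"dp": [-0.0003,0.0002,0],"rot": [0,0,0.5]},
    {"dp": [-0.0004,0.0004,0],"rot": [0,0,0.6]},
    {"dp": [-0.0005,0.0005,0],"rot": [0,0,0.65]},
    {"dp": [-0.0005,0.0005,0],"rot": [0,0,0.65]}
  ]
}}

```text
time_s: 21.85
ee_pos: [0.5962, -0.0213, 0.0843]
eef_rot: [[0.428, 0.904, 0.003], [0.904, -0.428, -0.001], [0.0, 0.003, -1.0]]
ft_force: [-3.9, -0.4, 15.0]
grip_width: 0.0087
```

Emit:
{"api": "arm_command", "payload": {
  "moves": [
    {"dp": [0,0,0],"rot": [0,0,0]},
    {"dp": [0,0,0],"rot": [0,0,0]},
    {"dp": [0,0,0],"rot": [0,0,0]},
    {"dp": [0,0,0],"rot": [0,0,0]},
    {"dp": [0,0,0],"rot": [0,0,0]},
    {"dp": [0,0,0],"rot": [0,0,0]},
    {"dp": [0,0,0],"rot": [0,0,0]},
    {"dp": [0,0,0],"rot": [0,0,0]}
  ]
}}

```text
time_s: 22.65
ee_pos: [0.5962, -0.0214, 0.0843]
eef_rot: [[0.428, 0.904, 0.003], [0.904, -0.428, -0.001], [0.0, 0.003, -1.0]]
ft_force: [-4.0, -0.6, 16.0]
grip_width: 0.0086
```

```bash
python3 - <<'E'
from h import *
c,I,D=wgrab('w13');plan([.5938,-.0222,.0846],159.3-92);print(get_state()['moment'])
save('c13.png',cv2.resize(I[140:290,170:350],None,fx=4,fy=4,interpolation=cv2.INTER_CUBIC))
S,_=imaging.grab_frame('scene');save('s13.png',cv2.resize(S[120:270,240:440],None,fx=4,fy=4,interpolation=cv2.INTER_CUBIC))
E
```

```text
t 22.7 pos [ 0.5963 -0.0213  0.0844] yaw 64.68 tilt [ 0.003  -0.0009] J [ 24.1  29.7 -32.2 104.2  19.8  51.5 -42.5] F [-3.66 -0.07 15.83] w 0.0087
dp [-0.0018 -0.0018 -0.0002] rot [ 0.0031 -0.0004 -0.0456] len 0.003
[-0.06538851  0.95147936  0.02090871]
```

View pics/c13.png

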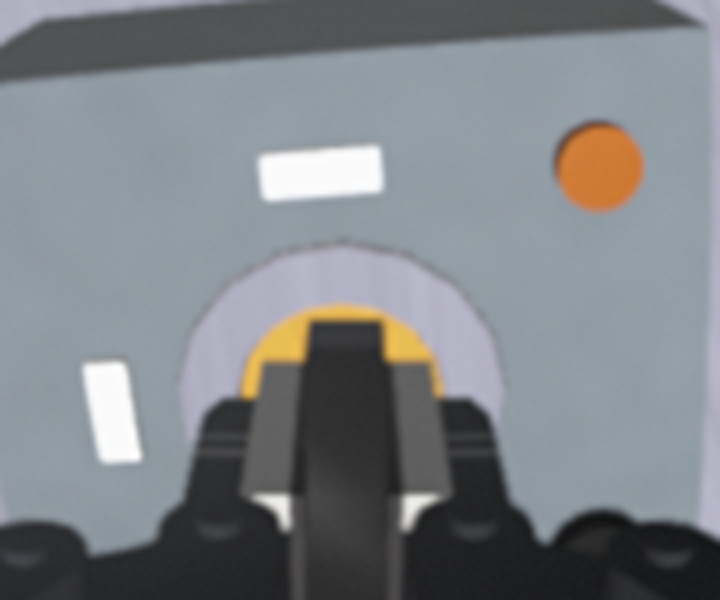

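View pics/s13.png

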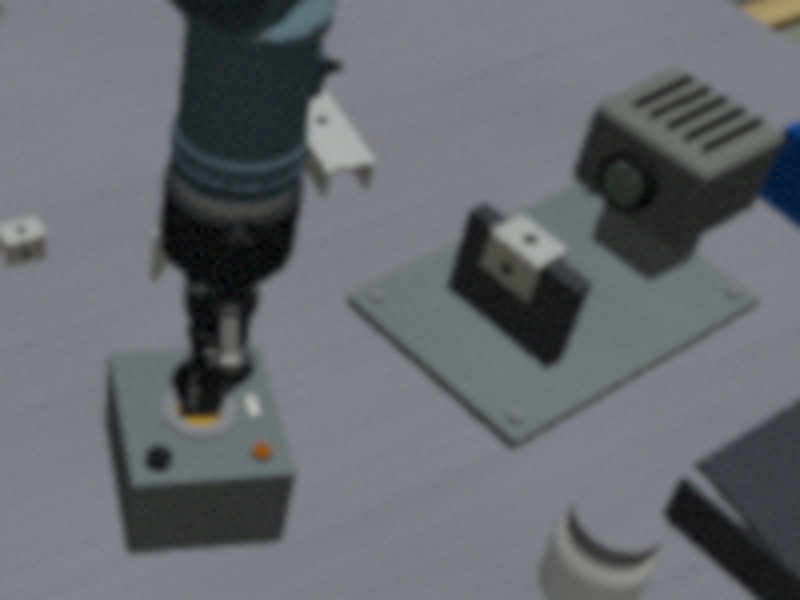

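```bash
python3 - <<'E'
from h import *
print(workorder.finish_job());plan([.5938,-.0222,.0846],64.7)
E
```

```text
the job is handed in; nothing more can be done
None
the job is handed in; nothing more can be done
```

The job is handed in at about 22.8 s of the 70 s allowed. The hand-in gave no verdict.

**Bracket:** I set the middle-sized bracket, measured at about 43 × 30 mm, astride the middle of the bar and released it. It seated on contact at about 5 N. The wrist and scene pictures afterwards show it centred and upright, and the last scene picture shows it still there.

**Key:** I took the round-headed key from the rack and pushed it through the pins with small wiggles. At about 15 N of downward push the fingertips were at 84.3 mm, against the 84.6 mm calculated for fully home. I then turned it clockwise.

**Final hold:** The tool has turned about 94.6° from the slot direction, with no sign in the pictures that the key slipped in the grip. The arm still grips the key (80 N commanded, fingers at 8.7 mm) and presses down with about 16 N.

**Checks that were weak or disagreed:**
- **Cylinder angle:** I could not see it. I infer at least about 1.5 rad from the tool turn less the 0.13 rad of play.
- **Wrist moment:** The moment about the turning axis read only 0.02 N m, so it does not confirm the spring load.
- **Key in the grip:** Two measurements of the key's position along the tool's x axis differed by about 1.5 mm. The arm was pushed about 2 mm sideways as the key went home.
- **Bystanders:** I measured none of their positions at the end. Nothing was seen to move in the pictures I took.

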